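# Unstack the espresso cups onto their matching saucers

## Robot

A 7-joint arm with a two-finger parallel gripper is mounted at the origin on a cart in front of the work surface, level with it; the furniture and walls round the work are solid. World frame = base frame: x ahead of the robot, y to its left, z up, the work surface at z = 0. Lengths are in m, angles in rad, forces in N, time in s.
With the tool pointing down it reaches from about 0.4 to 0.85 m from the base axis. Payload 10.4 kg.
Tool frame: the origin (TCP) lies on the centre line of the jaws, within the pads' length; the fingertips stand 11 mm ahead of it and the grasp point (between the pads) lies 8 mm behind it (tip_reach is the distance from the TCP to the fingertips, in m); z points along the fingers, y is the line along which they close (so a half turn about z gives the same grasp; the last joint's range is limited). The gripper opens to 85 mm and grips with 20 to 120 N. Pads are 22 mm wide; open, the fingers measure 114 mm over their backs; the gripper's body (76 mm by 85 mm) begins 54 mm behind the grasp point. The pads swing forward as they close: fully open they stand 13 mm farther back than shut.
Start: joints at [1.274, 0.332, -0.065, 1.46, 0.022, 1.35, -0.088], TCP at [0.169, -0.602, 0.215] pointing down, gripper open.
Joint ranges: [-2.6, 2.6], [-0.5, 2.12], [-1.47, 1.34], [0.16, 2.42], [-1.27, 4.41], [0.06, 2.06], [-2.6, 2.6]. Speed limits (rad/s): [2.22, 2.22, 2.79, 2.79, 3.14, 3.14, 3.14].

## Interface

Orientations are given as a unit quaternion [x, y, z, w].
In Python, from workcell import get_obs, camera, hand_in, tip_reach gives the robot as it stands. The module is installed in compiled form; this text tells all that it offers.
- The arm moves only by the tool move_arm, never from a script. Its argument "plan" is a list of rows, each an object with "delta_pos": the shift along the tool's x, y, z in m, a list of three; "turn": the turn, a rotation vector about the tool's x, y, z in rad, a list of three; "fingers": the closure, from 0 (fully open) to 1 (shut). A call has 1 to 12 rows; each row is the pose to reach, as a shift and turn from the pose commanded when the call began, along the tool's axes at that moment; what a row does not reach only later rows make up. A row lasts 1/8 s, in which the tool goes at most 62.5 mm and 10.7 degrees, less where a joint would pass 70% of its speed; a pose out of reach is approached as far as the arm can. A call with a gripper value outside its range is refused whole. The fingers move at their own pace and stop on an object; "force" is the grip in N (left out, the last holds). Time passes only in rows, so rows that repeat a pose let the fingers close. It gives the time, the measured TCP pose, the force, the opening and the grip force at its end, in the units of the state.
- get_obs(): the state, without advancing time (a new reading comes with each control period).
- camera(name): name is "side" or "top"; returns a dict with "color" (384x512x3 uint8, red, green, blue), "range_z" (384x512 float32, m along the optical axis (not along the pixel's ray), 0 where there is no reading), "fx", "fy", "cx", "cy" (pixels), "R" (3x3) and "t" (3): a world point X has camera coordinates R X + t. Camera axes: x right, y down, z forward; pixel columns grow to the right and rows downward; lengths in m; the calibration is good to about 2 mm. A picture is of the moment at which its call begins.
- hand_in(): hands the job in; it is judged then, once.
The state is a dict: "clock": time; "joint_pos": joint angles; "joint_velocities": joint speeds; "tau": joint torques, N m; "position": TCP position; "ee_rot": TCP orientation; "ft_force": force on the tool from outside, world axes, zero at the start; "torque": the same for the moment, N m; "grip_width": opening from 0.0 (shut) to 1.0 (fully open); "grasp_force": force on a finger pad.
Only numpy, scipy, OpenCV 4.12 (cv2) and the standard library are available. Lean on these libraries where they do the work, as an engineer would, in place of code of your own. Each camera call takes 0.05 s, during which the arm holds its last target. There are 200 camera calls.

## Task

Coffee for five: take the two stacks of espresso cups apart and set every cup upright on the saucer of its own colour, with its foot flat in the saucer's well. Set the cups down gently, let none fall over, keep the saucers on the worktop, and leave the honey jar, the egg cup and the match box where they are.

Things in the scene. Friction and masses are not known exactly. Their poses are not given: they have to be found in the camera images.
- cup_yellow: Yellow espresso cup, pale inside, 56 mm high, 0.09-0.17 kg. Straight body 60 mm across (z 18-56); below z 16 a foot 47 mm across that nests, 3 mm loose, in the rim of the cup below: stacked cups stand 40 mm above each other and lift straight off. Origin: underside centre, z up. Handle on +x, reaching 55 mm out (z 22-51, 7 thick): grip the body along y.
- cup_red: Red espresso cup, pale inside, 56 mm high, 0.09-0.17 kg. Straight body 60 mm across (z 18-56); below z 16 a foot 47 mm across that nests, 3 mm loose, in the rim of the cup below: stacked cups stand 40 mm above each other and lift straight off. Origin: underside centre, z up. Handle on +x, reaching 55 mm out (z 22-51, 7 thick): grip the body along y.
- cup_blue: Blue espresso cup, pale inside, 56 mm high, 0.09-0.17 kg. Straight body 60 mm across (z 18-56); below z 16 a foot 47 mm across that nests, 3 mm loose, in the rim of the cup below: stacked cups stand 40 mm above each other and lift straight off. Origin: underside centre, z up. Handle on +x, reaching 55 mm out (z 22-51, 7 thick): grip the body along y.
- cup_green: Green espresso cup, pale inside, 56 mm high, 0.09-0.17 kg. Straight body 60 mm across (z 18-56); below z 16 a foot 47 mm across that nests, 3 mm loose, in the rim of the cup below: stacked cups stand 40 mm above each other and lift straight off. Origin: underside centre, z up. Handle on +x, reaching 55 mm out (z 22-51, 7 thick): grip the body along y.
- cup_white: White espresso cup, pale inside, 56 mm high, 0.09-0.17 kg. Straight body 60 mm across (z 18-56); below z 16 a foot 47 mm across that nests, 3 mm loose, in the rim of the cup below: stacked cups stand 40 mm above each other and lift straight off. Origin: underside centre, z up. Handle on +x, reaching 55 mm out (z 22-51, 7 thick): grip the body along y.
- saucer_yellow: Yellow saucer, 110 mm across, rim 15 mm high, 0.2 kg, loose on the worktop. In its middle a flat round well 62 mm across, floor 5 mm above the worktop, edge 3 mm high; a cup's 47 mm foot stands flat in it with about 7 mm play all round. Origin: underside centre, z up.
- saucer_red: Red saucer, 110 mm across, rim 15 mm high, 0.2 kg, loose on the worktop. In its middle a flat round well 62 mm across, floor 5 mm above the worktop, edge 3 mm high; a cup's 47 mm foot stands flat in it with about 7 mm play all round. Origin: underside centre, z up.
- saucer_blue: Blue saucer, 110 mm across, rim 15 mm high, 0.2 kg, loose on the worktop. In its middle a flat round well 62 mm across, floor 5 mm above the worktop, edge 3 mm high; a cup's 47 mm foot stands flat in it with about 7 mm play all round. Origin: underside centre, z up.
- saucer_green: Green saucer, 110 mm across, rim 15 mm high, 0.2 kg, loose on the worktop. In its middle a flat round well 62 mm across, floor 5 mm above the worktop, edge 3 mm high; a cup's 47 mm foot stands flat in it with about 7 mm play all round. Origin: underside centre, z up.
- saucer_white: White saucer, 110 mm across, rim 15 mm high, 0.2 kg, loose on the worktop. In its middle a flat round well 62 mm across, floor 5 mm above the worktop, edge 3 mm high; a cup's 47 mm foot stands flat in it with about 7 mm play all round. Origin: underside centre, z up.
- honey_jar: Bystander: glass honey jar, 72 mm across, 112 mm high; origin: centre of the underside.
- egg_cup: Bystander: small turned wooden egg cup, 47 mm across, 56 mm high; origin: centre of the underside.
- match_box: Bystander: red match box lying flat, 45x70x18 mm (x, y, z); origin: centre of the underside.

How it is judged:
At the end, for the whole second after the job is handed in: Each of the five cups stands at rest in the well of the saucer of its own colour: centres within 10 mm sideways, foot down on the well floor (origin 3 to 6.5 mm above the saucer's), cup and saucer within 0.03 rad of upright, the saucer on the worktop (within 3 mm) (horizontal distance between cup_yellow and saucer_yellow below 0.01 m and z of cup_yellow in the frame of saucer_yellow between 0.003 and 0.0065 m and angle between each of cup_yellow, saucer_yellow, cup_red, saucer_red, cup_blue, saucer_blue, cup_green, saucer_green, cup_white, saucer_white's own z axis and vertical below 0.03 rad and height (world z) of saucer_yellow between -0.003 and 0.003 m and linear speed of each of cup_yellow, cup_red, cup_blue, cup_green, cup_white below 0.01 m/s and angular speed of each of cup_yellow, cup_red, cup_blue, cup_green, cup_white below 0.1 rad/s and horizontal distance between cup_red and saucer_red below 0.01 m and z of cup_red in the frame of saucer_red between 0.003 and 0.0065 m and height (world z) of saucer_red between -0.003 and 0.003 m and horizontal distance between cup_blue and saucer_blue below 0.01 m and z of cup_blue in the frame of saucer_blue between 0.003 and 0.0065 m and height (world z) of saucer_blue between -0.003 and 0.003 m and horizontal distance between cup_green and saucer_green below 0.01 m and z of cup_green in the frame of saucer_green between 0.003 and 0.0065 m and height (world z) of saucer_green between -0.003 and 0.003 m and horizontal distance between cup_white and saucer_white below 0.01 m and z of cup_white in the frame of saucer_white between 0.003 and 0.0065 m and height (world z) of saucer_white between -0.003 and 0.003 m); the robot touches nothing.
It fails at once if a cup is tipped over (angle between any of cup_yellow, cup_red, cup_blue, cup_green, cup_white's own z axis and vertical above 0.6 rad).
It fails at once if a cup is dropped or knocked: it moves faster than 0.6 m/s (a fall of 18 mm) while the fingers do not hold it ((linear speed of cup_yellow above 0.6 m/s and contact force between cup_yellow and the fingers below 0.1 N) or (linear speed of cup_red above 0.6 m/s and contact force between cup_red and the fingers below 0.1 N) or (linear speed of cup_blue above 0.6 m/s and contact force between cup_blue and the fingers below 0.1 N) or (linear speed of cup_green above 0.6 m/s and contact force between cup_green and the fingers below 0.1 N) or (linear speed of cup_white above 0.6 m/s and contact force between cup_white and the fingers below 0.1 N)).
It fails at once if the honey jar, egg cup or match box is moved by more than 25 mm (distance of any of honey_jar, egg_cup, match_box from where it was at the start of the episode above 0.025 m).
It also fails if it takes over 112 s, if anything falls off the work surface, if the arm or the gripper's body presses on something with over 40 N, if the wrist force passes 120 N, or if a joint passes its speed limit or range.

## Working session

There is one attempt and no reset: what is moved stays moved. The work goes in short steps, Python scripts to look and compute and a tool call to move; the robot and the scene stay as the last step left them, time stands still between calls to the robot, and variables do not carry over. Pictures are saved under pics/ and viewed, at most 14 in all, crops included, and the job is handed in when it is done.

Besides the shell and the picture viewer there is one more tool, called after "Request:" as name(argument=value, ...), one argument or row to a line, values as JSON. move_arm: Moves the arm, as the interface text tells. Its arguments: {"type":"object","properties":{"plan":{"type":"array","items":{"type":"object","properties":{"delta_pos":{"type":"array","items":{"type":"number"}},"turn":{"type":"array","items":{"type":"number"}},"fingers":{"type":"number"}}}},"force":{"type":"number"}},"required":["plan"]}

```bash
mkdir -p pics; python3 - <<'E'
from workcell import *
import cv2,numpy as np
print(get_obs(),tip_reach)
for n in("top","side"):
    c=camera(n);cv2.imwrite(f"pics/{n}0.png",c["color"][:,:,::-1]);np.savez(f"{n}0.npz",**c)
    print(n,c["fx"],c["fy"],c["cx"],c["cy"],c["R"].round(3).tolist(),c["t"].round(3))
E
```

```text
{'clock': 0.0, 'joint_pos': array([ 1.27441889,  0.33286406, -0.06471952,  1.46093312,  0.02154567,
        1.34988003, -0.08849174]), 'joint_velocities': array([ 0.00181873, -0.0009471 ,  0.00164755, -0.00097388, -0.00061928,
       -0.00144323, -0.00073344]), 'tau': array([-4.53700004e-04, -6.25431991e+01,  4.91280737e-02, -3.91612780e+01,
        1.63630379e-02,  9.66523105e-03, -1.58382414e-05]), 'position': array([ 0.16890018, -0.6013411 ,  0.21462476]), 'ee_rot': array([ 9.90642693e-01,  1.36479195e-01, -9.72394713e-05, -6.89404935e-04]), 'ft_force': array([ 0.25960063,  0.08941267, -0.31884106]), 'torque': array([ 0.02680505, -0.04492368,  0.00658452]), 'grasp_force': 0.0, 'grip_width': 1.007449990403442} 0.011
top 458.8779541880747 458.8779541880747 262.27990276935793 191.03414562172054 [[-0.082, -0.997, -0.008], [-0.941, 0.079, -0.33], [0.329, -0.02, -0.944]] [0.051 0.539 1.379]
side 466.17819296888547 466.17819296888547 257.1486769196907 193.6664149059429 [[-0.983, -0.181, 0.017], [-0.122, 0.593, -0.796], [0.134, -0.785, -0.605]] [0.515 0.099 1.366]
```

View pics/top0.png

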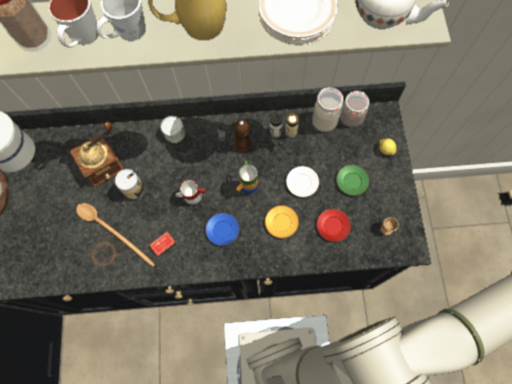

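View pics/side0.png

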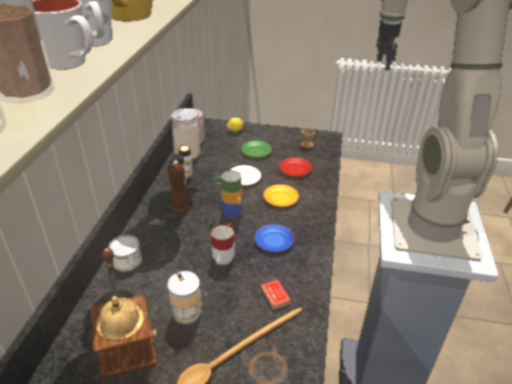

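The top view shows stack A (green, yellow, blue from the top) at about (248,178) and stack B (red on white) at (190,190). The saucers are blue (222,229), yellow (282,221), red (334,225), white (302,182) and green (352,180). A pepper mill stands near stack A at (243,137). Next I'll measure positions and zoom in on the handles.

```bash
cat > h.py <<'E'
import numpy as np,cv2
def pts(c):
    v,u=np.mgrid[:384,:512];z=c["range_z"]
    P=np.stack([(u-c["cx"])/c["fx"]*z,(v-c["cy"])/c["fy"]*z,z],-1)
    return (P-c["t"])@c["R"]          # world points of every pixel
def cast(c,u,v,h):
    d=np.array([(u-c["cx"])/c["fx"],(v-c["cy"])/c["fy"],1])@c["R"];o=-c["t"]@c["R"]
    return o+d*(h-o[2])/d[2]
def hsv(c): return cv2.cvtColor(np.ascontiguousarray(c["color"]),cv2.COLOR_RGB2HSV)
def mask(c,k):
    H=hsv(c);h,s,v=H[...,0].astype(int),H[...,1],H[...,2]
    return {"yellow":(h>15)&(h<32)&(s>140)&(v>120),"red":((h<8)|(h>172))&(s>140)&(v>70),"blue":(h>100)&(h<125)&(s>140)&(v>60),
      "green":(h>45)&(h<85)&(s>90)&(v>40),"white":(s<50)&(v>150)}[k]
E
python3 - <<'E'
from h import *
C={n:dict(np.load(n+"0.npz")) for n in("top","side")}
for n,c in C.items():
    P=pts(c)
    for k in("yellow","red","blue","green","white"):
        m=mask(c,k)&(P[...,0]<.95)&(P[...,0]>.3)&(abs(P[...,1])<.75)&(P[...,2]>-.02)
        nl,L,S,ce=cv2.connectedComponentsWithStats(m.astype(np.uint8))
        for i in range(1,nl):
            if S[i,4]<25: continue
            q=P[L==i]
            e=cv2.fitEllipse(cv2.convexHull(np.argwhere(L==i)[:,::-1].astype(np.float32))) if S[i,4]>250 else None
            print(n,k,S[i].tolist(),ce[i].round(1),"med",np.median(q,0).round(3),"z",np.percentile(q[:,2],[2,98]).round(3), e and [cast(c,*e[0],.015).round(3).tolist(),np.round(e[1],1).tolist()])
t=C["top"]["color"][140:220,160:280,::-1];s=C["side"]["color"][155:275,170:330,::-1]
cv2.imwrite("pics/crop0.png",np.vstack([cv2.resize(t,(450,300),interpolation=2),cv2.resize(s,(450,300),interpolation=2)]))
E
```

```text
top yellow [149, 0, 30, 23, 142] [165.8  15.2] med [0.775 0.196 0.641] z [0.634 0.704] None
top yellow [176, 0, 28, 29, 441] [191.1  12. ] med [0.748 0.135 0.685] z [0.652 0.715] [[1.347, 0.215, 0.015], [26.2, 44.8]]
top yellow [210, 0, 15, 27, 220] [217.8  12.4] med [0.758 0.08  0.666] z [0.646 0.691] None
top yellow [380, 139, 16, 15, 153] [387.1 146.9] med [ 0.678 -0.431  0.043] z [0.031 0.055] None
top yellow [248, 180, 10, 8, 27] [253.4 184.4] med [0.564 0.034 0.092] z [0.077 0.102] None
top yellow [237, 184, 6, 7, 26] [239.4 186.8] med [0.565 0.08  0.086] z [-0.002  0.094] None
top yellow [265, 205, 34, 33, 815] [282.  221.7] med [ 0.455 -0.052  0.009] z [-0.002  0.019] [[0.456, -0.049, 0.015], [32.5, 33.6]]
top red [0, 0, 11, 5, 34] [3.8 1.3] med [0.757 0.503 0.743] z [0.738 0.749] None
top red [51, 0, 36, 19, 568] [67.7  7.9] med [0.822 0.422 0.645] z [0.616 0.677] [[1.412, 0.705, 0.015], [27.2, 36.3]]
top red [184, 187, 22, 12, 64] [196.5 193.2] med [0.557 0.215 0.084] z [-0.004  0.097] None
top red [317, 209, 34, 33, 862] [333. 225.] med [ 0.431 -0.219  0.009] z [-0.002  0.
[... 3454 characters left out ...]
, -0.451, 0.015], [26.3, 36.3]]
side white [222, 165, 40, 20, 556] [243.2 174.2] med [ 0.586 -0.13   0.012] z [-0.001  0.135] [[0.598, -0.129, 0.015], [20.1, 38.8]]
side white [213, 226, 20, 13, 200] [222.1 231.9] med [0.578 0.221 0.076] z [0.054 0.093] None
side white [109, 237, 29, 32, 601] [123.4 251. ] med [0.816 0.316 0.054] z [0.01  0.059] [[0.834, 0.286, 0.015], [31.0, 32.6]]
side white [213, 249, 19, 14, 176] [221.6 255.1] med [0.569 0.269 0.04 ] z [0.018 0.054] None
side white [167, 271, 33, 26, 631] [183.1 283.4] med [0.611 0.443 0.111] z [0.    0.114] [[0.645, 0.362, 0.015], [25.6, 33.3]]
side white [178, 307, 17, 11, 117] [185.8 312.2] med [0.598 0.472 0.049] z [0.034 0.064] None
```

View pics/crop0.png

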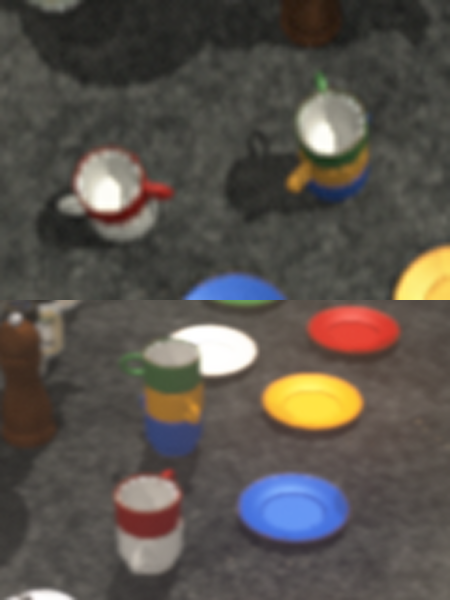

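The crop shows the green handle pointing away (top crop 320,80), yellow at lower left (298,183), red to the right (165,190) and white to the left (65,205). Blue's handle is hidden behind the stack, with a hint at (369,120). Next I'll fit circles to the measured points.

```bash
cat >> h.py <<'E'
from scipy.optimize import least_squares
def circ(q,r=None,c0=None):
    c0=q.mean(0) if c0 is None else c0
    f=lambda p:np.hypot(*(q-p[:2]).T)-(r or p[2])
    s=least_squares(f,[*c0]+([] if r else [.04]),loss="soft_l1",f_scale=.002)
    return s.x.round(4),np.abs(s.fun).mean().round(4)
def saucers(C):
    g=dict(yellow=(.456,-.05),red=(.43,-.217),blue=(.447,.149),green=(.582,-.304),white=(.594,-.133))
    for k,s in g.items():
        o=[]
        for n,c in C.items():
            P=pts(c);m=mask(c,k)&(np.hypot(*(P[...,:2]-s).transpose(2,0,1))<.08)&(P[...,2]<.03)&(P[...,2]>-.01)
            q=P[m];cc,r=cv2.minEnclosingCircle(q[q[:,2]>.004][:,:2].astype(np.float32))
            h,_=cv2.findContours(m.astype(np.uint8),0,1);h=max(h,key=cv2.contourArea)[:,0]
            w=np.array([cast(c,u,v,.013)[:2] for u,v in h]);o.append((n,np.round(cc,3),round(r,3),*circ(w,None),"well z",np.median(q[np.hypot(*(q[:,:2]-s).T)<.02][:,2]).round(4)))
        print(k,*o)
E
python3 - <<'E'
from h import *
C={n:dict(np.load(n+"0.npz")) for n in("top","side")}
saucers(C)
for nm,s,top in(("A",(.58,.055),.136),("B",(.575,.25),.096)):
    al={}
    for n,c in C.items():
        P=pts(c);near=(np.hypot(*(P[...,:2]-s).transpose(2,0,1))<.09)&(P[...,2]>.02)
        q=P[near];
        for lo in np.arange(top-.056,.0,-.04):
            b=q[(q[:,2]>lo+.02)&(q[:,2]<lo+.054)]
            al.setdefault(lo.round(3),[]).append(b)
            print(nm,n,"cup base",lo.round(3),len(b),*circ(b[:,:2],.03,s))
    for lo,bb in al.items():
        b=np.vstack(bb);ce,e=circ(b[:,:2],.03,s);d=b[:,:2]-ce;r=np.hypot(*d.T);k=(r>.038)&(r<.06)
        print(nm,lo,"both",ce,e,"handle",k.sum(),np.degrees(np.arctan2(*np.median(d[k],0)[::-1])).round(),np.median(r[k]).round(3), "zmax",np.percentile(np.vstack(bb)[:,2],99).round(3))
# handle pixels by colour, cast at mid handle height
from itertools import product
for k,s,h in(("green",(.58,.055),.116),("yellow",(.58,.055),.078),("blue",(.58,.055),.038),("red",(.575,.25),.078),("white",(.575,.25),.038)):
    for n,c in C.items():
        m=mask(c,k);v,u=np.nonzero(m)
        w=np.array([cast(c,a,b,h)[:2] for a,b in zip(u,v)]);d=w-s;r=np.hypot(*d.T)
        j=(r>.038)&(r<.065)
        print(k,n,j.sum(),np.degrees(np.arctan2(d[j,1],d[j,0])).round().astype(int).tolist()[:40])
P=pts(C["top"]);b=P[(abs(P[...,0]-.7)<.1)&(abs(P[...,1]-.06)<.05)&(P[...,2]>.03)];b=b[(b[:,0]>.64)];print("mill",np.median(b,0),b[:,2].max(),b[:,0].min())
E
```

```text
yellow ('top', array([ 0.459, -0.049]), 0.058, array([ 0.4575, -0.0494,  0.0545]), np.float64(0.0009), 'well z', np.float64(0.0047)) ('side', array([ 0.457, -0.05 ]), 0.059, array([ 0.4577, -0.0505,  0.0551]), np.float64(0.0012), 'well z', np.float64(0.0049))
red ('top', array([ 0.433, -0.218]), 0.057, array([ 0.4311, -0.2184,  0.0541]), np.float64(0.001), 'well z', np.float64(0.0052)) ('side', array([ 0.433, -0.217]), 0.058, array([ 0.4317, -0.2168,  0.0546]), np.float64(0.0012), 'well z', np.float64(0.0043))
blue ('top', array([0.449, 0.148]), 0.053, array([0.4478, 0.1467, 0.05  ]), np.float64(0.0028), 'well z', np.float64(0.0052)) ('side', array([0.449, 0.149]), 0.054, array([0.4488, 0.1491, 0.0495]), np.float64(0.0011), 'well z', np.float64(0.0051))
green ('top', array([ 0.581, -0.305]), 0.055, array([ 0.5813, -0.3064,  0.0511]), np.float64(0.0039), 'well z', np.float64(0.0052)) ('side', array([ 0.583, -0.303]), 0.055, array([ 0.5825, -0.3035,  0.0483]), np.float64(0.0061), 'well z', np.float64(0.005))
white ('top', array([ 0.594, -0.134]), 0.058, array([ 0.5932, -0.1342,  0.0547
[... 1036 characters left out ...]
, 114, 118]
blue top 0 []
blue side 0 []
red top 35 [-92, -97, -97, -97, -97, -97, -102, -102, -101, -101, -100, -100, -100, -108, -107, -106, -105, -104, -104, -103, -103, -113, -111, -110, -109, -108, -107, -107, -117, -123, -130, -137, -134, -144, -150]
red side 9 [-97, -99, -96, -99, -101, -98, -100, -103, 125]
white top 18 [1, 15, 10, 6, 1, -3, -8, 20, 16, 11, 7, 27, 22, 33, -119, -123, -130, -137]
white side 88 [-79, -59, -62, -64, -66, -69, -71, -74, -76, -79, -82, -84, -87, -89, -92, -94, -96, -99, -58, -61, -63, -66, -68, -71, -74, -77, -79, -82, -85, -87, -90, -93, -95, -98, -100, -60, -62, -65, -68, -71]
mill [0.74388498 0.06804946 0.58540163] 0.7152250086262286 0.6957670877304364
```

```bash
cat > go.py <<'E'
import sys,numpy as np
from workcell import get_obs
from scipy.spatial.transform import Rotation as R
# args: x,y,z,phi ... ; prints shift and turn in present tool axes
o=get_obs();r=R.from_quat(o["ee_rot"]);p=o["position"]
print("at",p.round(4),"phi",np.degrees(np.arctan2(*r.as_matrix()[1::-1,0])).round(1),"t",round(o["clock"],2),"q",o["joint_pos"].round(2),"F",o["ft_force"].round(1),"w",round(float(o["grip_width"]),3),"g",round(float(o["grasp_force"]),1))
for a in sys.argv[1:]:
    x,y,z,f=map(float,a.split(","));f=np.radians(f)
    T=R.from_matrix(np.array([[np.cos(f),np.sin(f),0],[np.sin(f),-np.cos(f),0],[0,0,-1]]))
    print(a,"d",r.inv().apply(np.array([x,y,z])-p).round(4).tolist(),"turn",(r.inv()*T).as_rotvec().round(3).tolist())
E
python3 go.py .591,.049,.215,9 .591,.049,.180,9 .591,.049,.112,9
```

```text
at [ 0.1689 -0.6014  0.2147] phi 15.7 t 0.1 q [ 1.27  0.33 -0.06  1.46  0.02  1.35 -0.09] F [ 0.4  0.  -0.1] w 1.0 g 0.0
.591,.049,.215,9 d [0.5822, -0.5121, 0.0003] turn [-0.001, 0.0, 0.117]
.591,.049,.180,9 d [0.5822, -0.512, 0.0353] turn [-0.001, 0.0, 0.117]
.591,.049,.112,9 d [0.5822, -0.5119, 0.1033] turn [-0.001, 0.0, 0.117]
```

Request:
move_arm(
  plan=[
    {"delta_pos": [0.582,-0.512,0],"turn": [0,0,0.117],"fingers": 0},
    {"delta_pos": [0.582,-0.512,0],"turn": [0,0,0.117],"fingers": 0},
    {"delta_pos": [0.582,-0.512,0],"turn": [0,0,0.117],"fingers": 0},
    {"delta_pos": [0.582,-0.512,0],"turn": [0,0,0.117],"fingers": 0},
    {"delta_pos": [0.582,-0.512,0],"turn": [0,0,0.117],"fingers": 0},
    {"delta_pos": [0.582,-0.512,0],"turn": [0,0,0.117],"fingers": 0},
    {"delta_pos": [0.582,-0.512,0],"turn": [0,0,0.117],"fingers": 0},
    {"delta_pos": [0.582,-0.512,0],"turn": [0,0,0.117],"fingers": 0},
    {"delta_pos": [0.582,-0.512,0],"turn": [0,0,0.117],"fingers": 0},
    {"delta_pos": [0.582,-0.512,0],"turn": [0,0,0.117],"fingers": 0},
    {"delta_pos": [0.582,-0.512,0],"turn": [0,0,0.117],"fingers": 0},
    {"delta_pos": [0.582,-0.512,0],"turn": [0,0,0.117],"fingers": 0},
  ],
  force=40,
)

```text
clock: 1.6
position: [0.578, 0.0289, 0.2152]
ee_rot: [0.997, 0.078, -0.0, 0.0]
ft_force: [1.0, -1.7, -0.2]
grip_width: 0.998
grasp_force: 0.0
```

```bash
python3 go.py .591,.049,.215,9 .591,.049,.18,9 .591,.049,.112,9
```

```text
at [0.578  0.0289 0.2152] phi 8.9 t 1.6 q [ 0.41  0.3  -0.66  1.56  0.18  1.35 -1.68] F [ 1.  -1.7 -0.2] w 0.998 g 0.0
.591,.049,.215,9 d [0.016, -0.0179, 0.0002] turn [0.0, 0.0, -0.001]
.591,.049,.18,9 d [0.016, -0.0179, 0.0352] turn [0.0, 0.0, -0.001]
.591,.049,.112,9 d [0.016, -0.0179, 0.1032] turn [0.0, 0.0, -0.001]
```

Request:
move_arm(
  plan=[
    {"delta_pos": [0.016,-0.018,0],"fingers": 0},
    {"delta_pos": [0.016,-0.018,0.04],"fingers": 0},
    {"delta_pos": [0.016,-0.018,0.075],"fingers": 0},
    {"delta_pos": [0.016,-0.018,0.095],"fingers": 0},
    {"delta_pos": [0.016,-0.018,0.103],"fingers": 0},
    {"delta_pos": [0.016,-0.018,0.103],"fingers": 0},
  ],
)

```text
validation failed for argument at $.pl...
```

```bash
python3 go.py; python3 - <<'E'
from workcell import *
import cv2,numpy as np
t=camera("top")["color"][120:230,190:310,::-1];s=camera("side")["color"][130:250,170:300,::-1]
cv2.imwrite("pics/a1.png",np.hstack([cv2.resize(t,(390,360),interpolation=2),cv2.resize(s,(390,360),interpolation=2)]))
E
```

```text
at [0.578  0.0289 0.2152] phi 8.9 t 1.6 q [ 0.41  0.3  -0.66  1.56  0.18  1.35 -1.68] F [ 1.  -1.7 -0.2] w 0.998 g 0.0
```

View pics/a1.png

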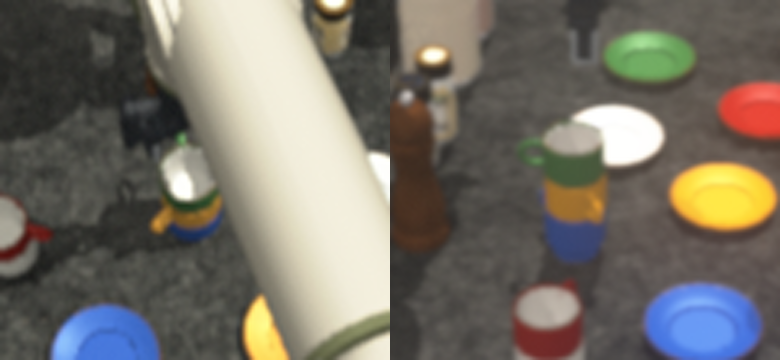

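The move was refused because every row needs all its fields. The gripper shows at side pixel (234,148) and top pixel (236,154). I'll check that against the TCP projection.

```bash
python3 - <<'E'
from h import *
for n in("top","side"):
    c=dict(np.load(n+"0.npz"))
    for X in([.578,.029,.205],[.591,.049,.136]):
        p=c["R"]@X+c["t"];print(n,X,c["fx"]*p[0]/p[2]+c["cx"],c["fy"]*p[1]/p[2]+c["cy"])
E
python3 go.py .591,.049,.112,9
```

```text
top [0.578, 0.029, 0.205] 253.43781563245128 167.52949875643876
top [0.591, 0.049, 0.136] 247.3570450644868 172.50238385070446
side [0.578, 0.029, 0.205] 237.17021264491558 151.4871414494607
side [0.591, 0.049, 0.136] 231.41400552026894 175.31548326832598
at [0.5783 0.0352 0.2146] phi 9.5 t 1.7 q [ 0.41  0.3  -0.66  1.56  0.18  1.35 -1.68] F [-0.7  0.3 -0.3] w 0.998 g 0.0
.591,.049,.112,9 d [0.0148, -0.0111, 0.1026] turn [-0.004, -0.0, 0.009]
```

Request:
move_arm(
  plan=[
    {"delta_pos": [0.015,-0.013,0],"turn": [0,0,0],"fingers": 0},
    {"delta_pos": [0.015,-0.013,0.02],"turn": [0,0,0],"fingers": 0},
    {"delta_pos": [0.015,-0.013,0.02],"turn": [0,0,0],"fingers": 0},
    {"delta_pos": [0.015,-0.013,0.02],"turn": [0,0,0],"fingers": 0},
  ],
)

```text
clock: 2.2
position: [0.5902, 0.042, 0.196]
ee_rot: [0.997, 0.078, 0.0, 0.0]
ft_force: [-0.5, 0.4, 0.2]
grip_width: 0.997
grasp_force: 0.0
```

```bash
python3 go.py; python3 - <<'E'
from workcell import *
for i in range(3): camera("top"); o=get_obs();print(o["position"].round(4))
E
python3 go.py .591,.049,.175,9  .591,.049,.112,9
```

```text
at [0.5902 0.042  0.196 ] phi 8.9 t 2.2 q [ 0.38  0.34 -0.65  1.55  0.21  1.32 -1.72] F [-0.5  0.4  0.2] w 0.997 g 0.0
[0.5903 0.0421 0.1963]
[0.5904 0.0422 0.1963]
[0.5903 0.0423 0.1962]
at [0.5903 0.0423 0.1962] phi 8.9 t 2.35 q [ 0.38  0.34 -0.66  1.55  0.21  1.32 -1.72] F [ 0.  -0.4 -0.3] w 1.001 g 0.0
.591,.049,.175,9 d [0.0017, -0.0065, 0.0212] turn [0.0, -0.001, -0.001]
.591,.049,.112,9 d [0.0016, -0.0065, 0.0842] turn [0.0, -0.001, -0.001]
```

Request:
move_arm(
  plan=[
    {"delta_pos": [0.0015,-0.0065,0],"turn": [0,0,0],"fingers": 0},
    {"delta_pos": [0.0015,-0.0065,0.03],"turn": [0,0,0],"fingers": 0},
    {"delta_pos": [0.0015,-0.0065,0.06],"turn": [0,0,0],"fingers": 0},
    {"delta_pos": [0.0015,-0.0065,0.078],"turn": [0,0,0],"fingers": 0},
    {"delta_pos": [0.0015,-0.0065,0.084],"turn": [0,0,0],"fingers": 0},
    {"delta_pos": [0.0015,-0.0065,0.084],"turn": [0,0,0],"fingers": 0},
    {"delta_pos": [0.0015,-0.0065,0.084],"turn": [0,0,0],"fingers": 1},
    {"delta_pos": [0.0015,-0.0065,0.084],"turn": [0,0,0],"fingers": 1},
    {"delta_pos": [0.0015,-0.0065,0.084],"turn": [0,0,0],"fingers": 1},
    {"delta_pos": [0.0015,-0.0065,0.084],"turn": [0,0,0],"fingers": 1},
    {"delta_pos": [0.0015,-0.0065,0.084],"turn": [0,0,0],"fingers": 1},
    {"delta_pos": [0.0015,-0.0065,0.084],"turn": [0,0,0],"fingers": 1},
  ],
  force=30,
)

```text
clock: 3.85
position: [0.5914, 0.0492, 0.1127]
ee_rot: [0.997, 0.078, 0.001, 0.0]
ft_force: [-0.8, -0.6, 6.8]
grip_width: 0.687
grasp_force: 31.7
```

```bash
python3 go.py .591,.049,.145,9 .591,.049,.185,9 .582,-.304,.185,9 .582,-.304,.038,9; python3 - <<'E'
from workcell import *
import cv2,numpy as np
t=camera("top")["color"][120:230,190:310,::-1];s=camera("side")["color"][130:250,170:300,::-1]
cv2.imwrite("pics/a2.png",np.hstack([cv2.resize(t,(390,360),interpolation=2),cv2.resize(s,(390,360),interpolation=2)]))
E
```

```text
at [0.5914 0.0492 0.1127] phi 9.0 t 3.85 q [ 0.35  0.41 -0.64  1.65  0.26  1.17 -1.76] F [-0.8 -0.6  6.8] w 0.687 g 31.7
.591,.049,.145,9 d [-0.0003, 0.0002, -0.0323] turn [0.001, -0.002, -0.001]
.591,.049,.185,9 d [-0.0002, 0.0002, -0.0723] turn [0.001, -0.002, -0.001]
.582,-.304,.185,9 d [-0.0641, 0.3475, -0.0722] turn [0.001, -0.002, -0.001]
.582,-.304,.038,9 d [-0.0645, 0.3474, 0.0748] turn [0.001, -0.002, -0.001]
```

View pics/a2.png

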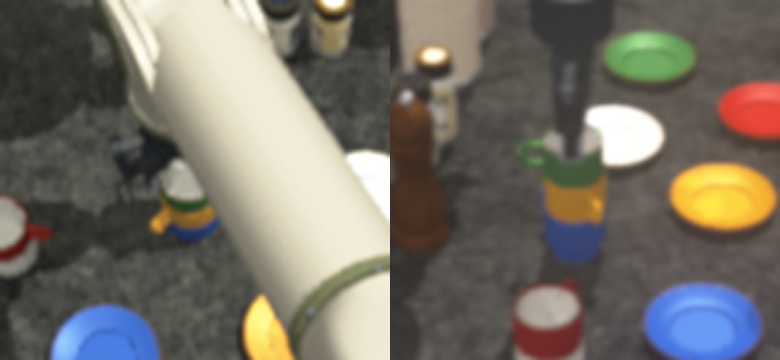

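```bash
python3 - <<'E'
from workcell import *
from h import *
for n in("side","top"):
    c=camera(n);np.savez(n+"1.npz",**c);P=pts(c)
    for X in([.591,.084,.105],[.591,.049,.136],[.591,.014,.105],[.591,.085,.14]):
        p=c["R"]@X+c["t"];print(n,X,(c["fx"]*p[0]/p[2]+c["cx"]).round(1),(c["fy"]*p[1]/p[2]+c["cy"]).round(1))
    if n=="side":
        for v in range(150,205,4): print(v,*[(P[v,u]*1000).astype(int).tolist()+c["color"][v,u].tolist() for u in(226,231,236)])
E
```

```text
side [0.591, 0.084, 0.105] 228.8 191.3
side [0.591, 0.049, 0.136] 231.4 175.3
side [0.591, 0.014, 0.105] 234.3 177.3
side [0.591, 0.085, 0.14] 228.5 181.4
150 [594, 88, 243, 61, 61, 61] [582, 84, 242, 68, 68, 67] [572, 66, 233, 67, 66, 63]
154 [594, 90, 232, 64, 63, 62] [579, 95, 237, 80, 78, 78] [572, 66, 220, 70, 68, 66]
158 [588, 113, 235, 76, 75, 76] [575, 114, 237, 79, 78, 78] [571, 74, 213, 73, 70, 67]
162 [588, 115, 224, 64, 62, 61] [575, 116, 226, 68, 66, 65] [570, 78, 202, 80, 77, 74]
166 [589, 113, 210, 62, 59, 58] [576, 111, 210, 62, 59, 57] [633, -194, 2, 182, 177, 168]
170 [589, 113, 197, 62, 59, 58] [579, 97, 188, 62, 59, 57] [624, -155, 13, 246, 246, 243]
174 [590, 113, 184, 97, 93, 90] [577, 107, 182, 65, 62, 60] [583, 24, 124, 182, 174, 162]
178 [610, 34, 114, 149, 144, 139] [582, 89, 155, 71, 68, 67] [582, 26, 111, 189, 179, 167]
182 [600, 75, 129, 98, 106, 92] [583, 87, 140, 79, 76, 75] [572, 74, 133, 85, 98, 71]
186 [600, 78, 118, 68, 89, 59] [586, 76, 118, 69, 87, 60] [572, 71, 117, 70, 87, 59]
190 [600, 78, 104, 71, 88, 58] [586, 76, 104, 69, 88, 59] [572, 74, 105, 74, 87, 59]
194 [600, 80, 91, 159, 112, 46] [587, 74, 88, 154, 112, 51] [571, 78, 94, 164, 116, 50]
198 [601, 77, 74, 159, 112, 46] [586, 77, 76, 156, 110, 46] [572, 74, 76, 161, 113, 47]
202 [602, 76, 59, 142, 103, 66] [586, 79, 63, 154, 109, 50] [572, 76, 63, 159, 113, 54]
top [0.591, 0.084, 0.105] 236.9 176.9
top [0.591, 0.049, 0.136] 247.4 172.5
top [0.591, 0.014, 0.105] 258.6 175.2
top [0.591, 0.085, 0.14] 235.9 172.9
```

```bash
python3 - <<'E'
from h import *
for n in("side","top"):
    c=dict(np.load(n+"1.npz"));P=pts(c);d=np.hypot(P[...,0]-.591,P[...,1]-.049)
    col=c["color"].astype(int);g=(col.max(-1)-col.min(-1)<14)&(col.max(-1)<130)
    m=g&(d<.075)&(P[...,2]>.08)&(P[...,2]<.2)
    v,u=np.nonzero(m);o=np.argsort(P[m][:,2])[:22]
    for i in o: print(n,u[i],v[i],(P[v[i],u[i]]*1000).astype(int),col[v[i],u[i]],round(d[v[i],u[i]],3))
big=[dict(np.load(n+"1.npz"))["color"] for n in("side","top")]
cv2.imwrite("pics/a3.png",np.hstack([cv2.resize(big[0][150:210,205:260,::-1],(400,436),interpolation=0),cv2.resize(big[1][145:205,215:270,::-1],(400,436),interpolation=0)]))
E
```

```text
side 226 175 [611  31 122] [129 125 120] 0.026
side 224 173 [615  37 132] [104 104  91] 0.027
side 227 183 [595  85 134] [ 94 101  90] 0.037
side 228 183 [592  85 134] [91 95 88] 0.036
side 230 183 [586  84 134] [87 89 84] 0.036
side 229 183 [589  85 135] [88 90 84] 0.037
side 231 183 [583  85 136] [88 89 84] 0.037
side 232 183 [580  85 136] [91 94 89] 0.038
side 226 181 [599  80 136] [114 115 105] 0.032
side 233 183 [577  86 137] [93 99 89] 0.04
side 233 182 [578  82 138] [ 99 100  95] 0.036
side 227 182 [594  87 138] [101 103  98] 0.038
side 233 181 [579  80 140] [107 105 102] 0.034
side 231 182 [583  87 140] [79 76 75] 0.039
side 234 182 [574  86 141] [100 105  93] 0.041
side 227 181 [594  86 141] [107 106 102] 0.037
side 229 181 [589  85 141] [68 65 63] 0.036
side 228 182 [590  91 142] [89 88 86] 0.043
side 231 181 [583  85 143] [71 68 67] 0.037
side 234 181 [575  84 143] [121 120 111] 0.039
side 232 182 [579  91 144] [89 88 86] 0.044
side 229 182 [587  94 145] [77 75 74] 0.046
top 241 172 [605  69 109] [120 118 109] 0.025
top 240 174 [597  73 110] [126 123 113] 0.025
top 240 173
[... 151 characters left out ...]
89 81] 0.035
top 239 177 [576  76 139] [78 79 68] 0.031
top 239 176 [579  75 140] [90 88 80] 0.029
top 235 177 [576  88 142] [67 67 64] 0.042
top 236 176 [577  84 146] [65 67 66] 0.038
top 235 176 [577  88 147] [51 53 51] 0.041
top 238 177 [572  78 150] [87 90 86] 0.035
top 237 177 [572  81 151] [89 91 89] 0.038
top 237 176 [575  81 152] [87 89 89] 0.036
top 238 176 [574  78 153] [90 91 89] 0.034
top 235 175 [578  87 155] [38 40 41] 0.041
top 236 175 [577  84 156] [60 62 63] 0.038
top 238 175 [576  78 158] [89 90 87] 0.033
top 237 175 [574  81 163] [86 89 88] 0.036
top 234 174 [577  89 167] [56 57 53] 0.043
top 237 174 [574  80 171] [72 74 73] 0.036
top 238 174 [572  77 176] [88 86 81] 0.034
```

View pics/a3.png

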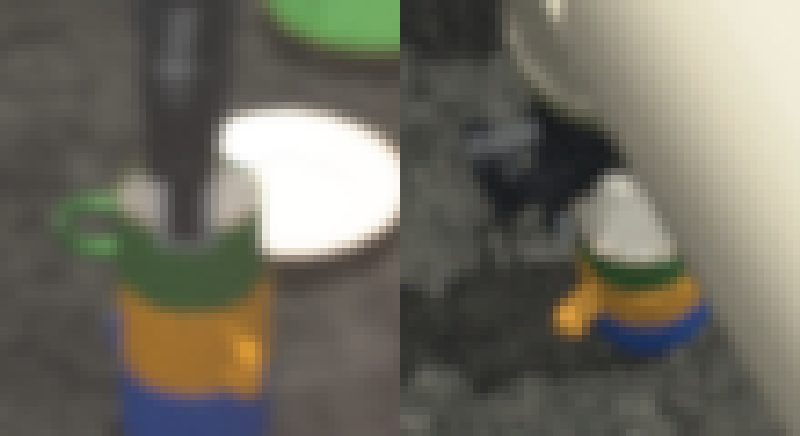

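The near finger's tip ends at side pixel (229,183), at z≈0.133. Its pads therefore overlap only the top few millimetres of the rim, and the tip stands about 20 mm above the TCP instead of below it. I'll open, go 25 mm deeper and grip again.

Request:
move_arm(
  plan=[
    {"delta_pos": [0,0,0],"turn": [0,0,0],"fingers": 0},
    {"delta_pos": [0,0,0],"turn": [0,0,0],"fingers": 0},
    {"delta_pos": [0,0,0],"turn": [0,0,0],"fingers": 0},
    {"delta_pos": [0,0,0],"turn": [0,0,0],"fingers": 0},
    {"delta_pos": [0,0,0.008],"turn": [0,0,0],"fingers": 0},
    {"delta_pos": [0,0,0.016],"turn": [0,0,0],"fingers": 0},
    {"delta_pos": [0,0,0.024],"turn": [0,0,0],"fingers": 0},
    {"delta_pos": [0,0,0.024],"turn": [0,0,0],"fingers": 0},
  ],
)

```text
clock: 5.05
position: [0.5899, 0.0492, 0.0864]
ee_rot: [0.997, 0.078, -0.001, -0.0]
ft_force: [0.5, -0.1, 0.5]
grip_width: 0.998
grasp_force: 0.0
```

```bash
python3 go.py; python3 - <<'E'
from workcell import *
from h import *
c=camera("side");P=pts(c)
print([ (v,*(P[v,230]*1000).astype(int).tolist(),c["color"][v,230].tolist()) for v in range(176,206,2)])
d=camera("top")
cv2.imwrite("pics/a4.png",np.hstack([cv2.resize(c["color"][150:210,205:260,::-1],(400,436),interpolation=0),cv2.resize(d["color"][145:205,215:270,::-1],(400,436),interpolation=0)]))
E
```

```text
at [0.5899 0.0492 0.0864] phi 9.0 t 5.05 q [ 0.35  0.44 -0.63  1.67  0.28  1.12 -1.78] F [ 0.5 -0.1  0.5] w 0.998 g 0.0
[(176, 600, 28, 118, [127, 121, 114]), (178, 580, 109, 170, [84, 80, 77]), (180, 577, 121, 172, [69, 66, 65]), (182, 577, 121, 165, [65, 63, 62]), (184, 582, 104, 146, [63, 59, 58]), (186, 582, 105, 140, [64, 60, 59]), (188, 582, 103, 131, [64, 60, 60]), (190, 581, 106, 127, [70, 67, 66]), (192, 588, 79, 99, [116, 101, 73]), (194, 589, 76, 89, [162, 116, 50]), (196, 590, 74, 81, [160, 112, 46]), (198, 589, 78, 77, [158, 111, 46]), (200, 589, 78, 69, [157, 110, 45]), (202, 589, 78, 62, [150, 106, 52]), (204, 590, 77, 53, [100, 86, 103])]
```

View pics/a4.png

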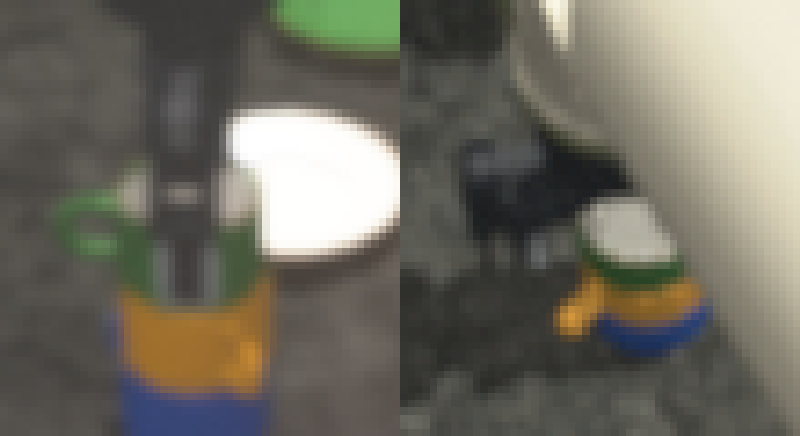

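With the gripper open, the tip stands at side pixel (230,191), z≈0.12, and it will swing down to about 0.108 on closing. That overlaps the green body well, so I'll close and lift.

Request:
move_arm(
  plan=[
    {"delta_pos": [0.001,0,0],"turn": [0,0,0],"fingers": 1},
    {"delta_pos": [0.001,0,0],"turn": [0,0,0],"fingers": 1},
    {"delta_pos": [0.001,0,0],"turn": [0,0,0],"fingers": 1},
    {"delta_pos": [0.001,0,0],"turn": [0,0,0],"fingers": 1},
    {"delta_pos": [0.001,0,0],"turn": [0,0,0],"fingers": 1},
    {"delta_pos": [0.001,0,-0.005],"turn": [0,0,0],"fingers": 1},
    {"delta_pos": [0.001,0,-0.015],"turn": [0,0,0],"fingers": 1},
    {"delta_pos": [0.001,0,-0.03],"turn": [0,0,0],"fingers": 1},
    {"delta_pos": [0.001,0,-0.05],"turn": [0,0,0],"fingers": 1},
    {"delta_pos": [0.001,0,-0.08],"turn": [0,0,0],"fingers": 1},
    {"delta_pos": [0.001,0,-0.08],"turn": [0,0,0],"fingers": 1},
  ],
  force=30,
)

```text
clock: 6.52
position: [0.5931, 0.0499, 0.171]
ee_rot: [0.997, 0.078, 0.003, 0.0]
ft_force: [0.1, -0.1, -2.9]
grip_width: 0.698
grasp_force: 32.8
```

```bash
python3 go.py .582,-.304,.166,9 .582,-.304,.04,9; cat >> h.py <<'E'
def cup(c,k,base,xy):   # measured rim/body points of a coloured cup near xy with base height
    P=pts(c);m=mask(c,k)&(np.hypot(*(P[...,:2]-xy).transpose(2,0,1))<.07)&(P[...,2]>base+.018)
    q=P[m];ce,e=circ(q[:,:2],.03,xy);d=q[:,:2]-ce;r=np.hypot(*d.T);b=r<.036;h=r>.039
    print(k,len(q),ce,e,"z",np.percentile(q[b][:,2],[1,99]).round(4),"handle",h.sum(),np.degrees(np.arctan2(*np.median(d[h],0)[::-1])).round() if h.any() else None)
E
python3 - <<'E'
from workcell import *
from h import *
for n in("side","top"):
    c=camera(n);np.savez(n+"1.npz",**c);print(n)
    cup(c,"green",.14,(.591,.049));cup(c,"yellow",.03,(.591,.049));cup(c,"blue",.0,(.591,.049))
E
```

```text
at [0.5931 0.0499 0.171 ] phi 9.0 t 6.53 q [ 0.36  0.36 -0.65  1.58  0.23  1.27 -1.74] F [ 0.1 -0.1 -2.9] w 0.698 g 32.8
.582,-.304,.166,9 d [-0.0662, 0.3478, 0.0048] turn [0.001, -0.005, -0.0]
.582,-.304,.04,9 d [-0.0669, 0.3478, 0.1308] turn [0.001, -0.005, -0.0]
sideh.py:19: RuntimeWarning: Mean of empty slice.
  return s.x.round(4),np.abs(s.fun).mean().round(4)
  ret = ret.dtype.type(ret / rcount)
Traceback (most recent call last):
  File "h.py", line 33, in cup
    print(k,len(q),ce,e,"z",np.percentile(q[b][:,2],[1,99]).round(4),"handle",h.sum(),np.degrees(np.arctan2(*np.median(d[h],0)[::-1])).round() if h.any() else None)
                            ~~~~~~~~~~~~~^^^^^^^^^^^^^^^^^^
IndexError: index -1 is out of bounds for axis 0 with size 0
```

```bash
sed -i 's/(s>90)&(v>40)/(s>65)\&(v>40)/; s/    q=P\[m\];ce,e=circ(q/    q=P[m]\n    if len(q)<15: print(k,"few",len(q)); return\n    ce,e=circ(q/' h.py
python3 - <<'E'
from workcell import *
from h import *
for n in("side","top"):
    c=camera(n);np.savez(n+"1.npz",**c);print(n)
    cup(c,"green",.11,(.591,.049));cup(c,"yellow",.03,(.591,.049));cup(c,"blue",.0,(.591,.049))
E
python3 go.py
```

```text
side
green 149 [0.5948 0.0488] 0.0043 z [0.1662 0.2127] handle 20 15.0
yellow 167 [0.5902 0.0481] 0.0033 z [0.0599 0.0936] handle 15 127.0
blue few 0
top
green 25 [0.5911 0.0484] 0.0007 z [0.1864 0.2133] handle 0 None
yellow 47 [0.5874 0.0536] 0.0051 z [0.0604 0.0954] handle 8 135.0
blue 22 [0.5912 0.0486] 0.0006 z [0.0279 0.0505] handle 0 None
at [0.5912 0.0493 0.1671] phi 9.0 t 6.67 q [ 0.36  0.37 -0.65  1.59  0.23  1.27 -1.74] F [-0.3 -0.6 -1.6] w 0.698 g 32.8
```

Request:
move_arm(
  plan=[
    {"delta_pos": [-0.006,0.03,0],"turn": [0,0,0],"fingers": 1},
    {"delta_pos": [-0.017,0.09,0],"turn": [0,0,0],"fingers": 1},
    {"delta_pos": [-0.028,0.15,0],"turn": [0,0,0],"fingers": 1},
    {"delta_pos": [-0.039,0.21,0.01],"turn": [0,0,0],"fingers": 1},
    {"delta_pos": [-0.05,0.27,0.03],"turn": [0,0,0],"fingers": 1},
    {"delta_pos": [-0.06,0.325,0.06],"turn": [0,0,0],"fingers": 1},
    {"delta_pos": [-0.0643,0.3475,0.09],"turn": [0,0,0],"fingers": 1},
    {"delta_pos": [-0.0643,0.3475,0.115],"turn": [0,0,0],"fingers": 1},
    {"delta_pos": [-0.0643,0.3475,0.13],"turn": [0,0,0],"fingers": 1},
    {"delta_pos": [-0.0643,0.3475,0.135],"turn": [0,0,0],"fingers": 1},
    {"delta_pos": [-0.0643,0.3475,0.135],"turn": [0,0,0],"fingers": 1},
    {"delta_pos": [-0.0643,0.3475,0.135],"turn": [0,0,0],"fingers": 1},
  ],
)

```text
clock: 8.18
position: [0.5829, -0.3039, 0.0336]
ee_rot: [0.997, 0.078, 0.001, 0.0]
ft_force: [-0.6, -0.3, -1.3]
grip_width: 0.7
grasp_force: 32.9
```

```bash
python3 - <<'E'
from workcell import *
from h import *
for n in("side","top"):
    c=camera(n);np.savez(n+"1.npz",**c);print(n);cup(c,"green",.025,(.582,-.304))
E
python3 go.py .582,-.304,.018,9 .582,-.304,.012,9
python3 - <<'E'
from h import *
a=[dict(np.load(n+"1.npz"))["color"] for n in("side","top")]
cv2.imwrite("pics/a5.png",np.hstack([cv2.resize(a[0][110:180,225:295,::-1],(400,400),interpolation=2),cv2.resize(a[1][135:205,320:390,::-1],(400,400),interpolation=2)]))
E
```

```text
side
green 86 [ 0.5853 -0.3031] 0.0046 z [0.0442 0.0763] handle 12 13.0
top
green 57 [ 0.5828 -0.302 ] 0.0042 z [0.0435 0.0789] handle 7 111.0
at [ 0.5827 -0.304   0.0334] phi 9.0 t 8.28 q [ 0.75  0.6  -0.46  1.54  0.29  1.08 -1.19] F [-0.5  0.1 -1.3] w 0.696 g 32.9
.582,-.304,.018,9 d [-0.0007, -0.0001, 0.0154] turn [0.001, -0.001, -0.0]
.582,-.304,.012,9 d [-0.0007, -0.0001, 0.0214] turn [0.001, -0.001, -0.0]
```

View pics/a5.png

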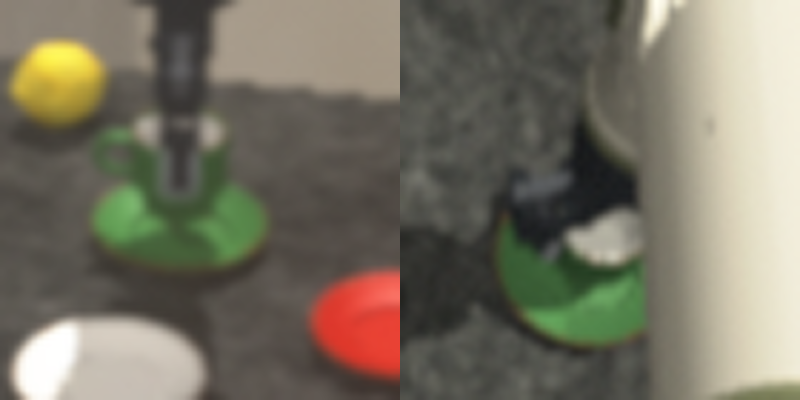

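The green cup hovers centred over its saucer, at crop pixel (180,150) in the side view. I'll lower it.

Request:
move_arm(
  plan=[
    {"delta_pos": [-0.0007,0,0.007],"turn": [0,0,0],"fingers": 1},
    {"delta_pos": [-0.0007,0,0.013],"turn": [0,0,0],"fingers": 1},
    {"delta_pos": [-0.0007,0,0.017],"turn": [0,0,0],"fingers": 1},
    {"delta_pos": [-0.0007,0,0.019],"turn": [0,0,0],"fingers": 1},
    {"delta_pos": [-0.0007,0,0.0205],"turn": [0,0,0],"fingers": 1},
    {"delta_pos": [-0.0007,0,0.0205],"turn": [0,0,0],"fingers": 1},
  ],
)

```text
clock: 9.02
position: [0.5815, -0.3039, 0.0129]
ee_rot: [0.997, 0.078, -0.0, 0.0]
ft_force: [-4.1, 1.6, 7.8]
grip_width: 0.695
grasp_force: 33.9
```

```bash
python3 go.py .582,-.304,.11,9 .591,.0485,.11,100
```

```text
at [ 0.5815 -0.3039  0.0129] phi 9.0 t 9.03 q [ 0.75  0.62 -0.46  1.55  0.3   1.05 -1.2 ] F [-4.1  1.6  7.8] w 0.695 g 33.9
.582,-.304,.11,9 d [0.0005, 0.0002, -0.0971] turn [0.0, 0.0, -0.0]
.591,.0485,.11,100 d [0.0644, -0.3466, -0.0971] turn [-0.0, 0.0, -1.589]
```

Request:
move_arm(
  plan=[
    {"delta_pos": [0,0,0],"turn": [0,0,0],"fingers": 0},
    {"delta_pos": [0,0,0],"turn": [0,0,0],"fingers": 0},
    {"delta_pos": [0,0,0],"turn": [0,0,0],"fingers": 0},
    {"delta_pos": [0,0,-0.015],"turn": [0,0,0],"fingers": 0},
    {"delta_pos": [0,0,-0.045],"turn": [0,0,0],"fingers": 0},
    {"delta_pos": [0,0,-0.09],"turn": [0,0,0],"fingers": 0},
    {"delta_pos": [0.012,-0.055,-0.097],"turn": [0,0,-0.18],"fingers": 0},
    {"delta_pos": [0.022,-0.11,-0.097],"turn": [0,0,-0.36],"fingers": 0},
    {"delta_pos": [0.033,-0.17,-0.097],"turn": [0,0,-0.54],"fingers": 0},
    {"delta_pos": [0.044,-0.23,-0.097],"turn": [0,0,-0.72],"fingers": 0},
    {"delta_pos": [0.055,-0.29,-0.097],"turn": [0,0,-0.9],"fingers": 0},
    {"delta_pos": [0.0644,-0.3466,-0.097],"turn": [0,0,-1.08],"fingers": 0},
  ],
)

```text
clock: 10.52
position: [0.5912, 0.0505, 0.1103]
ee_rot: [0.813, 0.582, 0.001, 0.001]
ft_force: [1.3, 0.1, 0.2]
grip_width: 1.004
grasp_force: 0.0
```

```bash
python3 - <<'E'
from workcell import *
from h import *
for n in("side","top"):
    c=camera(n);np.savez(n+"1.npz",**c);print(n);cup(c,"green",.005,(.582,-.304));cup(c,"yellow",.03,(.591,.049))
E
python3 go.py .591,.0485,.11,100 .591,.0485,.0475,100
```

```text
side
green 128 [ 0.583  -0.3031] 0.0027 z [0.0239 0.0565] handle 6 12.0
yellow 174 [0.5901 0.0484] 0.003 z [0.0602 0.0933] handle 14 128.0
top
green 84 [ 0.5824 -0.3036] 0.003 z [0.0263 0.0625] handle 11 9.0
yellow 29 [0.5899 0.0479] 0.0014 z [0.0724 0.0951] handle 1 133.0
at [0.5903 0.057  0.1107] phi 71.7 t 10.62 q [ 0.47  0.46 -0.81  1.64  0.36  1.19 -0.74] F [ 0.1  0.1 -0.6] w 1.002 g 0.0
.591,.0485,.11,100 d [-0.0079, 0.0033, 0.0007] turn [0.001, -0.004, -0.494]
.591,.0485,.0475,100 d [-0.0081, 0.0033, 0.0632] turn [0.001, -0.004, -0.494]
```

Request:
move_arm(
  plan=[
    {"delta_pos": [0,0,0],"turn": [0,0,-0.18],"fingers": 0},
    {"delta_pos": [0,0,0],"turn": [0,0,-0.36],"fingers": 0},
    {"delta_pos": [0,0,0.01],"turn": [0,0,-0.5],"fingers": 0},
    {"delta_pos": [0,0,0.02],"turn": [0,0,-0.5],"fingers": 0},
    {"delta_pos": [0,0,0.02],"turn": [0,0,-0.5],"fingers": 0},
  ],
)

```text
clock: 11.25
position: [0.5906, 0.0481, 0.0885]
ee_rot: [0.647, 0.762, -0.0, -0.0]
ft_force: [-0.4, -0.1, -0.4]
grip_width: 0.998
grasp_force: 0.0
```

```bash
python3 go.py .5905,.0485,.09,100 .5905,.0485,.047,100;python3 - <<'E'
from workcell import *
from h import *
c=camera("side");d=camera("top")
cv2.imwrite("pics/a6.png",np.hstack([cv2.resize(c["color"][140:210,195:265,::-1],(400,400),interpolation=2),cv2.resize(d["color"][140:210,215:285,::-1],(400,400),interpolation=2)]))
E
```

```text
at [0.5906 0.0481 0.0885] phi 99.3 t 11.25 q [ 0.53  0.52 -0.89  1.66  0.43  1.17 -0.3 ] F [-0.4 -0.1 -0.4] w 0.998 g 0.0
.5905,.0485,.09,100 d [0.0004, -0.0, -0.0015] turn [-0.001, 0.0, -0.012]
.5905,.0485,.047,100 d [0.0004, 0.0, 0.0415] turn [-0.001, 0.0, -0.012]
```

View pics/a6.png

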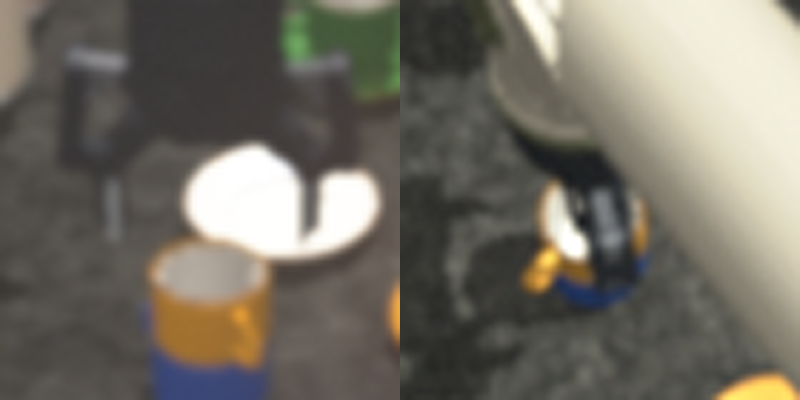

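The open fingers, at side crop pixels x=112 and 315, straddle the yellow cup centred at x=210, and the yellow handle at (245,335) is clear. I'll descend, grip and lift.

Request:
move_arm(
  plan=[
    {"delta_pos": [0,0,0.015],"turn": [0,0,0],"fingers": 0},
    {"delta_pos": [0,0,0.03],"turn": [0,0,0],"fingers": 0},
    {"delta_pos": [0,0,0.041],"turn": [0,0,0],"fingers": 0},
    {"delta_pos": [0,0,0.041],"turn": [0,0,0],"fingers": 1},
    {"delta_pos": [0,0,0.041],"turn": [0,0,0],"fingers": 1},
    {"delta_pos": [0,0,0.041],"turn": [0,0,0],"fingers": 1},
    {"delta_pos": [0,0,0.041],"turn": [0,0,0],"fingers": 1},
    {"delta_pos": [0,0,0.041],"turn": [0,0,0],"fingers": 1},
    {"delta_pos": [0,0,0.036],"turn": [0,0,0],"fingers": 1},
    {"delta_pos": [0,0,0.02],"turn": [0,0,0],"fingers": 1},
    {"delta_pos": [0,0,-0.01],"turn": [0,0,0],"fingers": 1},
    {"delta_pos": [0,0,-0.01],"turn": [0,0,0],"fingers": 1},
  ],
)

```text
clock: 12.85
position: [0.5927, 0.049, 0.1022]
ee_rot: [0.646, 0.763, 0.002, 0.002]
ft_force: [0.2, -0.9, -1.2]
grip_width: 0.695
grasp_force: 32.8
```

```bash
python3 - <<'E'
from workcell import *
from h import *
for n in("side","top"):
    c=camera(n);print(n);cup(c,"yellow",.075,(.591,.049));cup(c,"blue",0,(.591,.049))
E
python3 go.py .4575,-.05,.1,100 .4575,-.05,.03,100
```

```text
side
yellow 243 [0.5919 0.0478] 0.0038 z [0.0977 0.1485] handle 22 125.0
blue few 1
top
yellow 38 [0.5869 0.0515] 0.005 z [0.1167 0.146 ] handle 6 129.0
blue 25 [0.5907 0.0477] 0.0007 z [0.0259 0.0497] handle 0 None
at [0.5912 0.0484 0.0995] phi 99.5 t 12.95 q [ 0.54  0.51 -0.89  1.65  0.42  1.19 -0.29] F [ 0.3 -0.4 -1.2] w 0.699 g 32.8
.4575,-.05,.1,100 d [-0.0749, -0.1481, -0.0006] turn [0.001, 0.001, -0.009]
.4575,-.05,.03,100 d [-0.0749, -0.1482, 0.0694] turn [0.001, 0.001, -0.009]
```

Request:
move_arm(
  plan=[
    {"delta_pos": [-0.012,-0.025,0],"turn": [0,0,0],"fingers": 1},
    {"delta_pos": [-0.037,-0.073,0],"turn": [0,0,0],"fingers": 1},
    {"delta_pos": [-0.06,-0.12,0.01],"turn": [0,0,0],"fingers": 1},
    {"delta_pos": [-0.075,-0.148,0.03],"turn": [0,0,0],"fingers": 1},
    {"delta_pos": [-0.075,-0.148,0.05],"turn": [0,0,0],"fingers": 1},
    {"delta_pos": [-0.075,-0.148,0.065],"turn": [0,0,0],"fingers": 1},
    {"delta_pos": [-0.075,-0.148,0.068],"turn": [0,0,0],"fingers": 1},
    {"delta_pos": [-0.075,-0.148,0.068],"turn": [0,0,0],"fingers": 1},
    {"delta_pos": [-0.075,-0.148,0.068],"turn": [0,0,0],"fingers": 1},
  ],
)

```text
clock: 14.08
position: [0.458, -0.0497, 0.0314]
ee_rot: [0.646, 0.763, 0.0, 0.0]
ft_force: [0.1, -0.3, -1.1]
grip_width: 0.697
grasp_force: 33.0
```

```bash
python3 - <<'E'
from workcell import *
from h import *
for n in("side","top"):
    c=camera(n);print(n);cup(c,"yellow",.02,(.4575,-.05))
E
python3 go.py .4575,-.05,.012,100
```

```text
side
yellow 187 [ 0.457  -0.0499] 0.0037 z [0.0405 0.0777] handle 22 128.0
top
yellow 45 [ 0.4234 -0.0514] 0.0065 z [0.0408 0.1302] handle 3 90.0
at [ 0.4578 -0.0499  0.0313] phi 99.5 t 14.18 q [ 0.87  0.31 -0.94  2.04  0.31  0.94 -0.07] F [ 0.4 -0.  -0.8] w 0.697 g 33.0
.4575,-.05,.012,100 d [-0.0001, -0.0004, 0.0193] turn [0.001, 0.0, -0.008]
```

Request:
move_arm(
  plan=[
    {"delta_pos": [0,0,0.007],"turn": [0,0,0],"fingers": 1},
    {"delta_pos": [0,0,0.013],"turn": [0,0,0],"fingers": 1},
    {"delta_pos": [0,0,0.016],"turn": [0,0,0],"fingers": 1},
    {"delta_pos": [0,0,0.018],"turn": [0,0,0],"fingers": 1},
    {"delta_pos": [0,0,0.019],"turn": [0,0,0],"fingers": 1},
    {"delta_pos": [0,0,0.019],"turn": [0,0,0],"fingers": 1},
  ],
)

```text
clock: 14.92
position: [0.4574, -0.0499, 0.0127]
ee_rot: [0.646, 0.763, -0.001, -0.0]
ft_force: [-7.4, 0.9, 16.3]
grip_width: 0.699
grasp_force: 34.8
```

```bash
python3 go.py .4575,-.05,.07,100 .5915,.048,.07,150 .5915,.048,.07,-37 .5915,.048,.007,150
```

```text
at [ 0.4574 -0.0499  0.0127] phi 99.5 t 14.93 q [ 0.84  0.35 -0.92  2.05  0.35  0.91 -0.1 ] F [-7.4  0.9 16.3] w 0.699 g 34.8
.4575,-.05,.07,100 d [-0.0002, 0.0001, -0.0573] turn [-0.001, 0.001, -0.008]
.5915,.048,.07,150 d [0.0743, 0.1484, -0.0575] turn [-0.001, 0.0, -0.881]
.5915,.048,.07,-37 d [0.0743, 0.1484, -0.0575] turn [0.0, 0.001, 2.383]
.5915,.048,.007,150 d [0.0744, 0.1485, 0.0055] turn [-0.001, 0.0, -0.881]
```

Request:
move_arm(
  plan=[
    {"delta_pos": [0,0,-0.001],"turn": [0,0,0],"fingers": 0},
    {"delta_pos": [0,0,-0.001],"turn": [0,0,0],"fingers": 0},
    {"delta_pos": [0,0,-0.001],"turn": [0,0,0],"fingers": 0},
    {"delta_pos": [0,0,-0.015],"turn": [0,0,0],"fingers": 0},
    {"delta_pos": [0,0,-0.045],"turn": [0,0,0],"fingers": 0},
    {"delta_pos": [0.012,0.025,-0.062],"turn": [0,0,-0.15],"fingers": 0},
    {"delta_pos": [0.037,0.073,-0.062],"turn": [0,0,-0.32],"fingers": 0},
    {"delta_pos": [0.06,0.12,-0.062],"turn": [0,0,-0.48],"fingers": 0},
    {"delta_pos": [0.0743,0.1484,-0.062],"turn": [0,0,-0.63],"fingers": 0},
    {"delta_pos": [0.0743,0.1484,-0.062],"turn": [0,0,-0.76],"fingers": 0},
    {"delta_pos": [0.0743,0.1484,-0.062],"turn": [0,0,-0.76],"fingers": 0},
    {"delta_pos": [0.0743,0.1484,-0.062],"turn": [0,0,-0.76],"fingers": 0},
  ],
)

```text
clock: 16.42
position: [0.5914, 0.0473, 0.0744]
ee_rot: [0.319, 0.948, -0.0, 0.0]
ft_force: [-0.4, 0.0, -0.2]
grip_width: 0.998
grasp_force: 0.0
```

```bash
python3 - <<'E'
from workcell import *
from h import *
A=[]
for n in("side","top"):
    c=camera(n);print(n);cup(c,"yellow",.005,(.4575,-.05));cup(c,"blue",.0,(.591,.049));cup(c,"red",.04,(.569,.2425));cup(c,"white",.0,(.569,.2425));A.append(c["color"])
cv2.imwrite("pics/a7.png",np.hstack([cv2.resize(A[0][140:280,180:320,::-1],(400,400),interpolation=2),cv2.resize(A[1][130:250,180:300,::-1],(400,400),interpolation=2)]))
E
python3 go.py .5915,.048,.007,143
```

```text
side
yellow 184 [ 0.4563 -0.05  ] 0.0036 z [0.0246 0.0587] handle 19 126.0
blue 34 [0.5901 0.0488] 0.0014 z [0.0189 0.0454] handle 0 None
red 160 [0.5711 0.2414] 0.0012 z [0.0632 0.0916] handle 0 None
white 386 [0.57   0.2452] 0.0037 z [0.02   0.0924] handle 19 88.0
top
yellow 77 [ 0.4556 -0.0486] 0.0037 z [0.0242 0.0667] handle 11 131.0
blue 27 [0.5912 0.0478] 0.0007 z [0.0266 0.05  ] handle 0 None
red 60 [0.5712 0.2358] 0.0045 z [0.0659 0.097 ] handle 10 -107.0
white 156 [0.5589 0.2368] 0.008 z [0.0442 0.0918] handle 14 73.0
at [0.5914 0.0472 0.0743] phi 142.9 t 16.52 q [ 0.62  0.6  -1.02  1.67  0.55  1.19  0.39] F [-0.9 -0.2 -0.9] w 1.005 g 0.0
.5915,.048,.007,143 d [0.0005, 0.0007, 0.0673] turn [-0.0, 0.001, -0.002]
```

View pics/a7.png

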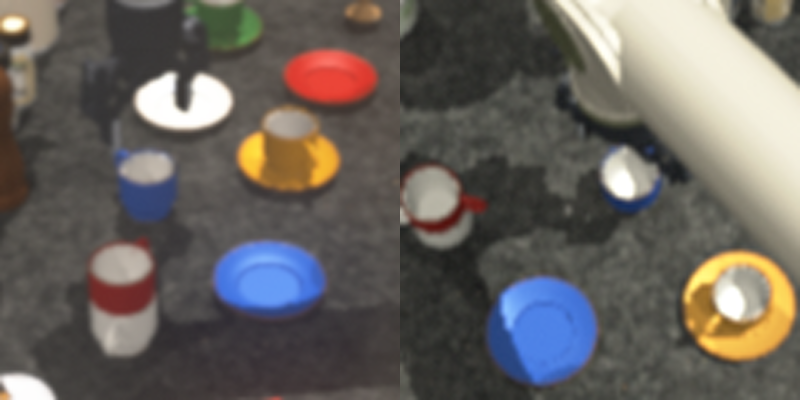

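The yellow cup stands in its saucer (side crop 290,140). The blue cup is at (147,185), its handle points to the upper left at about -40°, and the fingers are clear of it. I'll take blue next.

Request:
move_arm(
  plan=[
    {"delta_pos": [0,0.0005,0.03],"turn": [0,0,0],"fingers": 0},
    {"delta_pos": [0,0.0005,0.05],"turn": [0,0,0],"fingers": 0},
    {"delta_pos": [0,0.0005,0.062],"turn": [0,0,0],"fingers": 0},
    {"delta_pos": [0,0.0005,0.067],"turn": [0,0,0],"fingers": 0},
    {"delta_pos": [0,0.0005,0.067],"turn": [0,0,0],"fingers": 1},
    {"delta_pos": [0,0.0005,0.067],"turn": [0,0,0],"fingers": 1},
    {"delta_pos": [0,0.0005,0.067],"turn": [0,0,0],"fingers": 1},
    {"delta_pos": [0,0.0005,0.067],"turn": [0,0,0],"fingers": 1},
    {"delta_pos": [0,0.0005,0.067],"turn": [0,0,0],"fingers": 1},
    {"delta_pos": [0,0.0005,0.055],"turn": [0,0,0],"fingers": 1},
    {"delta_pos": [0,0.0005,0.03],"turn": [0,0,0],"fingers": 1},
    {"delta_pos": [0,0.0005,0.03],"turn": [0,0,0],"fingers": 1},
  ],
)

```text
clock: 18.02
position: [0.5929, 0.0485, 0.0459]
ee_rot: [0.317, 0.948, 0.0, 0.001]
ft_force: [0.1, -0.3, -1.1]
grip_width: 0.701
grasp_force: 33.1
```

```bash
python3 - <<'E'
from workcell import *
from h import *
for n in("side","top"):
    c=camera(n);print(n);cup(c,"blue",.01,(.591,.049))
E
python3 go.py .4485,.148,.044,143 .4485,.148,.03,143
```

```text
side
blue 103 [0.5935 0.0481] 0.0021 z [0.0466 0.0847] handle 0 None
top
blue 22 [0.5908 0.0472] 0.0008 z [0.067  0.0926] handle 0 None
at [0.5917 0.048  0.0438] phi 143.0 t 18.12 q [ 0.6   0.64 -0.99  1.69  0.58  1.14  0.37] F [-0.3 -0.3 -1.4] w 0.697 g 33.1
.4485,.148,.044,143 d [0.1745, -0.0062, -0.0003] turn [-0.0, 0.0, 0.001]
.4485,.148,.03,143 d [0.1746, -0.0062, 0.0137] turn [-0.0, 0.0, 0.001]
```

Request:
move_arm(
  plan=[
    {"delta_pos": [0.03,-0.001,0],"turn": [0,0,0],"fingers": 1},
    {"delta_pos": [0.085,-0.003,0],"turn": [0,0,0],"fingers": 1},
    {"delta_pos": [0.14,-0.005,0],"turn": [0,0,0],"fingers": 1},
    {"delta_pos": [0.1745,-0.0062,0.004],"turn": [0,0,0],"fingers": 1},
    {"delta_pos": [0.1745,-0.0062,0.013],"turn": [0,0,0],"fingers": 1},
    {"delta_pos": [0.1745,-0.0062,0.013],"turn": [0,0,0],"fingers": 1},
    {"delta_pos": [0.1745,-0.0062,0.013],"turn": [0,0,0],"fingers": 1},
  ],
)

```text
clock: 19.0
position: [0.4492, 0.1476, 0.0307]
ee_rot: [0.317, 0.948, 0.0, -0.0]
ft_force: [0.8, -0.1, -1.8]
grip_width: 0.698
grasp_force: 33.1
```

```bash
python3 - <<'E'
from workcell import *
from h import *
for n in("side","top"):
    c=camera(n);print(n);cup(c,"blue",.02,(.4485,.148))
E
python3 go.py .4485,.148,.0132,143
```

```text
side
blue 112 [0.4498 0.1475] 0.0013 z [0.0401 0.0718] handle 0 None
top
blue 41 [0.447  0.1437] 0.0062 z [0.0418 0.0765] handle 8 -140.0
at [0.4492 0.1478 0.0309] phi 143.0 t 19.1 q [ 0.59  0.44 -1.13  2.    0.47  1.    0.14] F [-0.5  0.7 -1.5] w 0.697 g 33.1
.4485,.148,.0132,143 d [0.0006, -0.0003, 0.0177] turn [0.0, -0.0, -0.0]
```

Request:
move_arm(
  plan=[
    {"delta_pos": [0.0005,0,0.007],"turn": [0,0,0],"fingers": 1},
    {"delta_pos": [0.0005,0,0.013],"turn": [0,0,0],"fingers": 1},
    {"delta_pos": [0.0005,0,0.016],"turn": [0,0,0],"fingers": 1},
    {"delta_pos": [0.0005,0,0.0175],"turn": [0,0,0],"fingers": 1},
    {"delta_pos": [0.0005,0,0.018],"turn": [0,0,0],"fingers": 1},
    {"delta_pos": [0.0005,0,0.018],"turn": [0,0,0],"fingers": 1},
  ],
)

```text
clock: 19.85
position: [0.4483, 0.1485, 0.013]
ee_rot: [0.317, 0.948, -0.0, 0.0]
ft_force: [0.9, -0.3, -0.2]
grip_width: 0.698
grasp_force: 33.1
```

```bash
python3 go.py .4485,.148,.12,143 .5705,.242,.12,80
```

```text
at [0.4483 0.1485 0.013 ] phi 143.1 t 19.85 q [ 0.56  0.46 -1.11  2.02  0.51  0.97  0.12] F [ 0.9 -0.3 -0.2] w 0.698 g 33.1
.4485,.148,.12,143 d [-0.0005, -0.0003, -0.107] turn [0.0, 0.0, 0.001]
.5705,.242,.12,80 d [-0.0415, 0.1482, -0.107] turn [0.0, 0.0, 1.101]
```

Request:
move_arm(
  plan=[
    {"delta_pos": [0,0,0.0008],"turn": [0,0,0],"fingers": 1},
    {"delta_pos": [0,0,0.001],"turn": [0,0,0],"fingers": 0},
    {"delta_pos": [0,0,0.001],"turn": [0,0,0],"fingers": 0},
    {"delta_pos": [0,0,0],"turn": [0,0,0],"fingers": 0},
    {"delta_pos": [0,0,-0.015],"turn": [0,0,0],"fingers": 0},
    {"delta_pos": [0,0,-0.05],"turn": [0,0,0],"fingers": 0},
    {"delta_pos": [0,0,-0.107],"turn": [0,0,0.18],"fingers": 0},
    {"delta_pos": [-0.01,0.04,-0.107],"turn": [0,0,0.36],"fingers": 0},
    {"delta_pos": [-0.025,0.09,-0.107],"turn": [0,0,0.54],"fingers": 0},
    {"delta_pos": [-0.0415,0.148,-0.107],"turn": [0,0,0.72],"fingers": 0},
    {"delta_pos": [-0.0415,0.148,-0.107],"turn": [0,0,0.9],"fingers": 0},
    {"delta_pos": [-0.0415,0.148,-0.107],"turn": [0,0,1.1],"fingers": 0},
  ],
)

```text
clock: 21.35
position: [0.5702, 0.2432, 0.1205]
ee_rot: [0.763, 0.646, 0.0, -0.001]
ft_force: [0.2, 0.3, 0.8]
grip_width: 1.003
grasp_force: 0.0
```

Request:
move_arm(
  plan=[
    {"delta_pos": [0,0,0.01],"turn": [0,0,0],"fingers": 0},
    {"delta_pos": [0,0,0.02],"turn": [0,0,0],"fingers": 0},
    {"delta_pos": [0,0,0.02],"turn": [0,0,0],"fingers": 0},
  ],
)

```text
clock: 21.72
position: [0.5697, 0.2412, 0.0988]
ee_rot: [0.761, 0.649, -0.001, -0.0]
ft_force: [0.1, -0.7, -1.1]
grip_width: 1.0
grasp_force: 0.0
```

```bash
python3 - <<'E'
from workcell import *
from h import *
A=[]
for n in("side","top"):
    c=camera(n);print(n);cup(c,"blue",.005,(.4485,.148));cup(c,"red",.04,(.569,.2425));A.append(c["color"])
cv2.imwrite("pics/a8.png",np.hstack([cv2.resize(A[0][190:290,180:280,::-1],(400,400),interpolation=2),cv2.resize(A[1][150:250,150:250,::-1],(400,400),interpolation=2)]))
E
python3 go.py .5705,.242,.047,80
```

```text
side
blue 111 [0.4487 0.1489] 0.0011 z [0.024  0.0527] handle 0 None
red 171 [0.5712 0.2416] 0.0014 z [0.0632 0.0915] handle 3 -104.0
top
blue 55 [0.4497 0.1447] 0.0036 z [0.0246 0.0592] handle 7 -39.0
red 45 [0.5728 0.2354] 0.0041 z [0.0667 0.097 ] handle 6 -110.0
at [0.5702 0.2416 0.0998] phi 80.8 t 21.82 q [ 0.17  0.56 -0.87  1.58  0.44  1.22 -0.94] F [ 0.1 -0.5  0.2] w 1.0 g 0.0
.5705,.242,.047,80 d [0.0004, 0.0002, 0.0528] turn [-0.0, 0.0, 0.014]
```

View pics/a8.png

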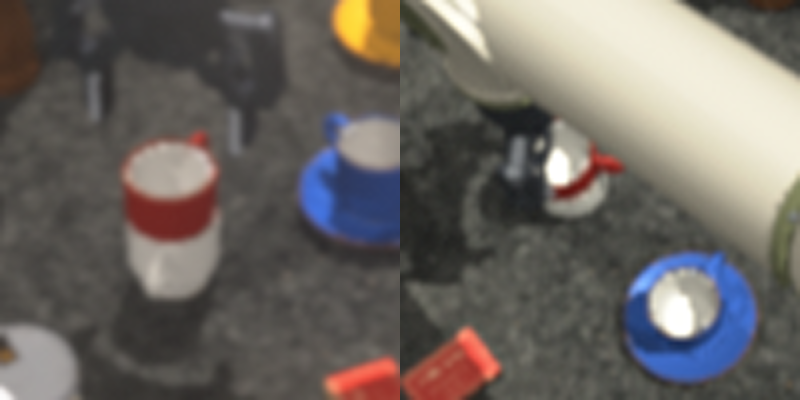

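The blue cup sits in its saucer (top crop 685,300). The fingers, at side crop x=95 and 237, straddle the red cup at x=170. I'll take red.

Request:
move_arm(
  plan=[
    {"delta_pos": [0,0,0.02],"turn": [0,0,0],"fingers": 0},
    {"delta_pos": [0,0,0.04],"turn": [0,0,0],"fingers": 0},
    {"delta_pos": [0,0,0.053],"turn": [0,0,0],"fingers": 0},
    {"delta_pos": [0,0,0.053],"turn": [0,0,0],"fingers": 1},
    {"delta_pos": [0,0,0.053],"turn": [0,0,0],"fingers": 1},
    {"delta_pos": [0,0,0.053],"turn": [0,0,0],"fingers": 1},
    {"delta_pos": [0,0,0.053],"turn": [0,0,0],"fingers": 1},
    {"delta_pos": [0,0,0.053],"turn": [0,0,0],"fingers": 1},
    {"delta_pos": [0,0,0.048],"turn": [0,0,0],"fingers": 1},
    {"delta_pos": [0,0,0.03],"turn": [0,0,0],"fingers": 1},
    {"delta_pos": [0,0,-0.01],"turn": [0,0,0],"fingers": 1},
    {"delta_pos": [0,0,-0.01],"turn": [0,0,0],"fingers": 1},
  ],
)

```text
clock: 23.32
position: [0.5721, 0.2433, 0.1144]
ee_rot: [0.762, 0.648, 0.003, 0.001]
ft_force: [-0.1, -0.2, -2.5]
grip_width: 0.697
grasp_force: 33.1
```

```bash
python3 - <<'E'
from workcell import *
from h import *
for n in("side","top"):
    c=camera(n);print(n);cup(c,"red",.08,(.57,.242));cup(c,"white",.0,(.57,.242))
E
python3 go.py .4315,-.2175,.11,40 .4315,-.2175,.03,40
```

```text
side
red 232 [0.572  0.2427] 0.0018 z [0.1115 0.1611] handle 0 None
white 2225 [0.5667 0.2448] 0.0117 z [0.0193 0.5332] handle 984 -159.0
top
red 22 [0.5694 0.2424] 0.0007 z [0.1329 0.1617] handle 0 None
white 1417 [0.5556 0.2294] 0.0123 z [0.0315 0.5389] handle 634 66.0
at [0.5707 0.2419 0.1109] phi 80.7 t 23.43 q [ 0.18  0.55 -0.87  1.57  0.44  1.23 -0.93] F [ 0.6  0.  -2.2] w 0.696 g 33.1
.4315,-.2175,.11,40 d [-0.4758, -0.0634, 0.0006] turn [0.001, -0.001, 0.711]
.4315,-.2175,.03,40 d [-0.4758, -0.0635, 0.0806] turn [0.001, -0.001, 0.711]
```

Request:
move_arm(
  plan=[
    {"delta_pos": [-0.03,-0.004,0],"turn": [0,0,0],"fingers": 1},
    {"delta_pos": [-0.085,-0.011,0],"turn": [0,0,0],"fingers": 1},
    {"delta_pos": [-0.145,-0.019,0],"turn": [0,0,0],"fingers": 1},
    {"delta_pos": [-0.205,-0.027,0],"turn": [0,0,0],"fingers": 1},
    {"delta_pos": [-0.265,-0.035,0],"turn": [0,0,0],"fingers": 1},
    {"delta_pos": [-0.325,-0.043,0],"turn": [0,0,0],"fingers": 1},
    {"delta_pos": [-0.385,-0.051,0],"turn": [0,0,0],"fingers": 1},
    {"delta_pos": [-0.44,-0.059,0],"turn": [0,0,0],"fingers": 1},
    {"delta_pos": [-0.4758,-0.0634,0.02],"turn": [0,0,0],"fingers": 1},
    {"delta_pos": [-0.4758,-0.0634,0.05],"turn": [0,0,0],"fingers": 1},
    {"delta_pos": [-0.4758,-0.0634,0.075],"turn": [0,0,0],"fingers": 1},
    {"delta_pos": [-0.4758,-0.0634,0.08],"turn": [0,0,0],"fingers": 1},
  ],
)

```text
clock: 24.92
position: [0.4298, -0.2168, 0.0282]
ee_rot: [0.762, 0.648, -0.0, -0.002]
ft_force: [-0.5, -0.2, -1.2]
grip_width: 0.697
grasp_force: 33.1
```

```bash
python3 - <<'E'
from workcell import *
from h import *
camera("top")
for n in("side","top"):
    c=camera(n);print(n);cup(c,"red",.02,(.4315,-.2175))
E
python3 go.py .4315,-.2175,.0132,80.7
```

```text
side
red 126 [ 0.4302 -0.2169] 0.0019 z [0.0385 0.0718] handle 0 None
top
red 30 [ 0.3969 -0.2155] 0.0058 z [0.0396 0.1279] handle 4 42.0
at [ 0.4315 -0.2175  0.0304] phi 80.8 t 25.07 q [ 1.06  0.31 -0.76  1.99  0.27  0.94  0.  ] F [ 1.3 -0.8 -0.7] w 0.7 g 33.1
.4315,-.2175,.0132,80.7 d [-0.0, -0.0, 0.0172] turn [0.0, -0.0, 0.001]
```

Request:
move_arm(
  plan=[
    {"delta_pos": [0,0,0.007],"turn": [0,0,0],"fingers": 1},
    {"delta_pos": [0,0,0.013],"turn": [0,0,0],"fingers": 1},
    {"delta_pos": [0,0,0.016],"turn": [0,0,0],"fingers": 1},
    {"delta_pos": [0,0,0.0172],"turn": [0,0,0],"fingers": 1},
    {"delta_pos": [0,0,0.018],"turn": [0,0,0],"fingers": 1},
    {"delta_pos": [0,0,0.018],"turn": [0,0,0],"fingers": 1},
  ],
)

```text
clock: 25.82
position: [0.4314, -0.2176, 0.012]
ee_rot: [0.762, 0.648, 0.0, 0.0]
ft_force: [-0.0, 0.6, -1.5]
grip_width: 0.697
grasp_force: 33.1
```

```bash
python3 go.py .4315,-.2175,.1,80.7 .57,.2425,.1,88; python3 - <<'E'
from workcell import *
from h import *
for n in("side","top"):
    c=camera(n);P=pts(c);H=hsv(c);m=(H[...,1]<60)&(H[...,2]>95)&(np.hypot(P[...,0]-.57,P[...,1]-.242)<.075)&(P[...,2]>.02)&(P[...,2]<.07)
    q=P[m];ce,e=circ(q[:,:2],.03,(.57,.242));d=q[:,:2]-ce;r=np.hypot(*d.T);h=r>.039;print(n,len(q),ce,e,"zmax",np.percentile(q[:,2],98),"handle",h.sum(),np.degrees(np.arctan2(*np.median(d[h],0)[::-1])))
E
```

```text
at [ 0.4314 -0.2176  0.012 ] phi 80.7 t 25.82 q [ 1.04  0.35 -0.74  2.    0.3   0.9  -0.02] F [-0.   0.6 -1.5] w 0.697 g 33.1
.4315,-.2175,.1,80.7 d [0.0001, 0.0001, -0.088] turn [0.0, 0.0, 0.001]
.57,.2425,.1,88 d [0.4764, 0.0629, -0.088] turn [0.0, 0.0, -0.127]
side 480 [0.5704 0.2441] 0.0032 zmax 0.05662173283944366 handle 24 89.28578175652328
top 218 [0.5672 0.2407] 0.0036 zmax 0.05878300018022132 handle 14 87.27839333882959
```

Request:
move_arm(
  plan=[
    {"delta_pos": [0,0,0.001],"turn": [0,0,0],"fingers": 1},
    {"delta_pos": [0,0,0.0018],"turn": [0,0,0],"fingers": 1},
    {"delta_pos": [0,0,0.0018],"turn": [0,0,0],"fingers": 1},
  ],
)

```text
clock: 26.3
position: [0.4316, -0.2178, 0.0115]
ee_rot: [0.762, 0.648, -0.0, 0.0]
ft_force: [-5.5, 1.7, 20.5]
grip_width: 0.703
grasp_force: 34.3
```

Request:
move_arm(
  plan=[
    {"delta_pos": [0,0,-0.0008],"turn": [0,0,0],"fingers": 1},
    {"delta_pos": [0,0,-0.001],"turn": [0,0,0],"fingers": 0},
    {"delta_pos": [0,0,-0.001],"turn": [0,0,0],"fingers": 0},
    {"delta_pos": [0,0,-0.001],"turn": [0,0,0],"fingers": 0},
    {"delta_pos": [0,0,-0.015],"turn": [0,0,0],"fingers": 0},
    {"delta_pos": [0,0,-0.05],"turn": [0,0,0],"fingers": 0},
    {"delta_pos": [0.03,0.004,-0.09],"turn": [0,0,0],"fingers": 0},
    {"delta_pos": [0.09,0.012,-0.09],"turn": [0,0,0],"fingers": 0},
    {"delta_pos": [0.15,0.02,-0.09],"turn": [0,0,0],"fingers": 0},
    {"delta_pos": [0.21,0.028,-0.09],"turn": [0,0,-0.06],"fingers": 0},
    {"delta_pos": [0.27,0.036,-0.09],"turn": [0,0,-0.12],"fingers": 0},
    {"delta_pos": [0.33,0.044,-0.09],"turn": [0,0,-0.127],"fingers": 0},
  ],
)

```text
clock: 27.8
position: [0.5284, 0.1026, 0.1012]
ee_rot: [0.719, 0.695, 0.0, 0.001]
ft_force: [1.5, 0.0, 1.3]
grip_width: 1.002
grasp_force: 0.0
```

```bash
python3 - <<'E'
from workcell import *
from h import *
for n in("side","top"):
    c=camera(n);print(n);cup(c,"red",.005,(.4315,-.2175))
E
python3 go.py .57,.2425,.1,88
```

```text
side
red 131 [ 0.4318 -0.218 ] 0.0019 z [0.025  0.0554] handle 1 -102.0
top
red 39 [ 0.4337 -0.2288] 0.0055 z [0.0291 0.0657] handle 5 -111.0
at [0.5279 0.1096 0.1017] phi 88.6 t 27.9 q [ 0.52  0.39 -0.95  1.79  0.35  1.14 -0.57] F [-0.1  0.2  1. ] w 0.997 g 0.0
.57,.2425,.1,88 d [0.1339, 0.0389, 0.0023] turn [0.002, -0.004, 0.01]
```

Request:
move_arm(
  plan=[
    {"delta_pos": [0.06,0.016,0],"turn": [0,0,0],"fingers": 0},
    {"delta_pos": [0.11,0.03,0],"turn": [0,0,0],"fingers": 0},
    {"delta_pos": [0.142,0.0375,0.01],"turn": [0,0,0],"fingers": 0},
    {"delta_pos": [0.142,0.0375,0.03],"turn": [0,0,0],"fingers": 0},
    {"delta_pos": [0.142,0.0375,0.03],"turn": [0,0,0],"fingers": 0},
    {"delta_pos": [0.142,0.0375,0.03],"turn": [0,0,0],"fingers": 0},
  ],
)

```text
clock: 28.65
position: [0.5705, 0.2402, 0.0707]
ee_rot: [0.72, 0.694, -0.0, 0.0]
ft_force: [0.6, -0.5, 0.2]
grip_width: 0.998
grasp_force: 0.0
```

```bash
python3 - <<'E'
from workcell import *
camera("side")
E
python3 go.py .57,.2425,.007,88
```

```text
at [0.5707 0.2404 0.0709] phi 87.9 t 28.7 q [ 0.19  0.6  -0.89  1.6   0.5   1.18 -0.84] F [ 0.5 -0.2  0.4] w 0.998 g 0.0
.57,.2425,.007,88 d [0.0021, -0.0008, 0.0639] turn [0.001, 0.0, -0.001]
```

Request:
move_arm(
  plan=[
    {"delta_pos": [0.002,-0.0008,0.02],"turn": [0,0,0],"fingers": 0},
    {"delta_pos": [0.002,-0.0008,0.04],"turn": [0,0,0],"fingers": 0},
    {"delta_pos": [0.002,-0.0008,0.057],"turn": [0,0,0],"fingers": 0},
    {"delta_pos": [0.002,-0.0008,0.0635],"turn": [0,0,0],"fingers": 0},
    {"delta_pos": [0.002,-0.0008,0.0635],"turn": [0,0,0],"fingers": 1},
    {"delta_pos": [0.002,-0.0008,0.0635],"turn": [0,0,0],"fingers": 1},
    {"delta_pos": [0.002,-0.0008,0.0635],"turn": [0,0,0],"fingers": 1},
    {"delta_pos": [0.002,-0.0008,0.0635],"turn": [0,0,0],"fingers": 1},
    {"delta_pos": [0.002,-0.0008,0.0635],"turn": [0,0,0],"fingers": 1},
    {"delta_pos": [0.002,-0.0008,0.055],"turn": [0,0,0],"fingers": 1},
    {"delta_pos": [0.002,-0.0008,0.025],"turn": [0,0,0],"fingers": 1},
    {"delta_pos": [0.002,-0.0008,0.0],"turn": [0,0,0],"fingers": 1},
  ],
)

```text
clock: 30.2
position: [0.5693, 0.2437, 0.0712]
ee_rot: [0.719, 0.695, -0.0, -0.0]
ft_force: [0.8, 0.6, -1.2]
grip_width: 0.698
grasp_force: 33.4
```

```bash
python3 - <<'E'
from workcell import *
from h import *
camera("top");camera("top")
c=camera("side");np.savez("side2.npz",**c);cup(c,"white",.03,(.57,.242))
E
python3 go.py .593,-.134,.071,88 .593,-.134,.03,88
```

```text
white 1995 [0.5636 0.2438] 0.0123 z [0.0779 0.4972] handle 920 -175.0
at [0.57   0.2439 0.0712] phi 88.0 t 30.35 q [ 0.18  0.6  -0.89  1.6   0.5   1.18 -0.85] F [ 0.5 -0.9 -1.4] w 0.698 g 33.5
.593,-.134,.071,88 d [-0.3769, 0.0361, 0.0001] turn [0.002, -0.001, 0.0]
.593,-.134,.03,88 d [-0.3769, 0.036, 0.0411] turn [0.002, -0.001, 0.0]
```

Request:
move_arm(
  plan=[
    {"delta_pos": [-0.03,0.003,0],"turn": [0,0,0],"fingers": 1},
    {"delta_pos": [-0.09,0.009,0],"turn": [0,0,0],"fingers": 1},
    {"delta_pos": [-0.15,0.0145,0],"turn": [0,0,0],"fingers": 1},
    {"delta_pos": [-0.21,0.02,0],"turn": [0,0,0],"fingers": 1},
    {"delta_pos": [-0.27,0.026,0],"turn": [0,0,0],"fingers": 1},
    {"delta_pos": [-0.33,0.0315,0],"turn": [0,0,0],"fingers": 1},
    {"delta_pos": [-0.377,0.036,0.01],"turn": [0,0,0],"fingers": 1},
    {"delta_pos": [-0.377,0.036,0.03],"turn": [0,0,0],"fingers": 1},
    {"delta_pos": [-0.377,0.036,0.04],"turn": [0,0,0],"fingers": 1},
    {"delta_pos": [-0.377,0.036,0.04],"turn": [0,0,0],"fingers": 1},
  ],
)

```text
clock: 31.6
position: [0.5917, -0.1323, 0.029]
ee_rot: [0.718, 0.696, -0.0, -0.001]
ft_force: [0.4, -0.2, -0.8]
grip_width: 0.696
grasp_force: 33.5
```

```bash
python3 - <<'E'
from workcell import *
from h import *
camera("top")
saucers({"side":dict(np.load("side2.npz"))})
c=camera("side");d=camera("top")
cv2.imwrite("pics/a9.png",np.hstack([cv2.resize(c["color"][130:200,210:280,::-1],(400,400),interpolation=2),cv2.resize(d["color"][145:215,265:335,::-1],(400,400),interpolation=2)]))
E
python3 go.py .593,-.134,.0125,88
```

```text
yellow ('side', array([ 0.457, -0.048]), 0.057, array([ 0.4592, -0.0486,  0.052 ]), np.float64(0.0103), 'well z', np.float64(0.0095))
red ('side', array([ 0.431, -0.216]), 0.056, array([ 0.4319, -0.2176,  0.0514]), np.float64(0.0098), 'well z', np.float64(0.0042))
blue ('side', array([0.449, 0.149]), 0.054, array([0.4489, 0.1423, 0.0454]), np.float64(0.0094), 'well z', np.float64(0.0087))
green ('side', array([ 0.585, -0.299]), 0.059, array([ 0.5839, -0.3109,  0.0478]), np.float64(0.0098), 'well z', np.float64(0.0123))
white ('side', array([ 0.586, -0.132]), 0.06, array([ 0.5858, -0.1357,  0.0522]), np.float64(0.0064), 'well z', np.float64(0.0047))
at [ 0.5929 -0.1332  0.0307] phi 88.1 t 31.75 q [ 0.77  0.6  -0.81  1.67  0.48  1.08 -0.22] F [ 0.7 -0.  -1. ] w 0.693 g 33.5
.593,-.134,.0125,88 d [-0.0008, 0.0001, 0.0182] turn [0.001, -0.0, 0.002]
```

View pics/a9.png

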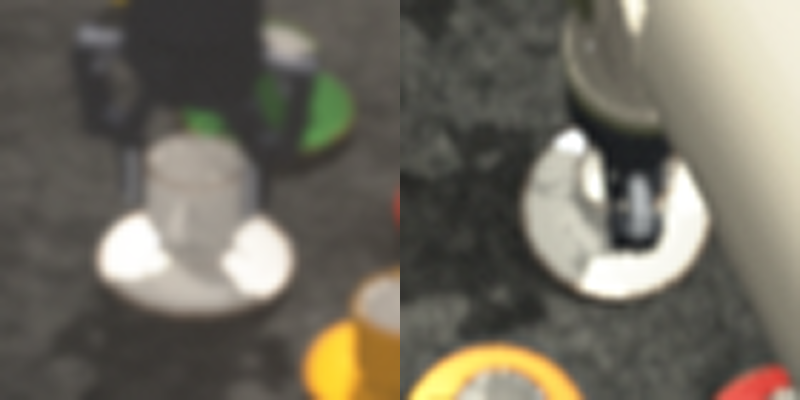

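In the side crop the white cup, centred at x≈196, matches its saucer, which spans x=97–296. I'll lower it.

Request:
move_arm(
  plan=[
    {"delta_pos": [-0.0005,0,0.007],"turn": [0,0,0],"fingers": 1},
    {"delta_pos": [-0.0005,0,0.013],"turn": [0,0,0],"fingers": 1},
    {"delta_pos": [-0.0005,0,0.016],"turn": [0,0,0],"fingers": 1},
    {"delta_pos": [-0.0005,0,0.0172],"turn": [0,0,0],"fingers": 1},
    {"delta_pos": [-0.0005,0,0.018],"turn": [0,0,0],"fingers": 1},
    {"delta_pos": [-0.0005,0,0.018],"turn": [0,0,0],"fingers": 1},
  ],
)

```text
clock: 32.5
position: [0.5925, -0.1349, 0.0123]
ee_rot: [0.719, 0.695, 0.0, 0.0]
ft_force: [0.5, 0.6, -1.7]
grip_width: 0.701
grasp_force: 33.5
```

Request:
move_arm(
  plan=[
    {"delta_pos": [0,0,0.0008],"turn": [0,0,0],"fingers": 1},
    {"delta_pos": [0,0,0.0012],"turn": [0,0,0],"fingers": 1},
    {"delta_pos": [0,0,0.0012],"turn": [0,0,0],"fingers": 1},
  ],
)

```text
clock: 32.88
position: [0.5925, -0.1349, 0.0121]
ee_rot: [0.719, 0.695, -0.0, 0.0]
ft_force: [-4.4, 0.4, 10.4]
grip_width: 0.7
grasp_force: 34.8
```

Request:
move_arm(
  plan=[
    {"delta_pos": [0,0,0],"turn": [0,0,0],"fingers": 0},
    {"delta_pos": [0,0,0],"turn": [0,0,0],"fingers": 0},
    {"delta_pos": [0,0,0],"turn": [0,0,0],"fingers": 0},
    {"delta_pos": [0,0,-0.015],"turn": [0,0,0],"fingers": 0},
    {"delta_pos": [0,0,-0.05],"turn": [0,0,0],"fingers": 0},
    {"delta_pos": [0,0,-0.11],"turn": [0,0,0],"fingers": 0},
    {"delta_pos": [0,0,-0.17],"turn": [0,0,0],"fingers": 0},
    {"delta_pos": [-0.05,-0.02,-0.2],"turn": [0,0,0],"fingers": 0},
    {"delta_pos": [-0.11,-0.04,-0.2],"turn": [0,0,0],"fingers": 0},
    {"delta_pos": [-0.17,-0.06,-0.2],"turn": [0,0,0],"fingers": 0},
    {"delta_pos": [-0.23,-0.08,-0.2],"turn": [0,0,0],"fingers": 0},
    {"delta_pos": [-0.29,-0.1,-0.2],"turn": [0,0,0],"fingers": 0},
  ],
)

```text
clock: 34.38
position: [0.4826, -0.4201, 0.2124]
ee_rot: [0.719, 0.695, 0.0, 0.001]
ft_force: [1.3, 0.1, 0.1]
grip_width: 1.0
grasp_force: 0.0
```

```bash
python3 - <<'E'
from workcell import *
from h import *
c=camera("side");d=camera("top")
for n,x in(("side",c),("top",d)):
    print(n)
    for k,s in dict(yellow=(.457,-.05),red=(.4315,-.2175),blue=(.4485,.148),green=(.582,-.304),white=(.593,-.134)).items(): cup(x,k,.005,s)
cv2.imwrite("pics/b1.png",np.hstack([cv2.resize(c["color"][115:265,200:340,::-1],(400,428),interpolation=2),cv2.resize(d["color"][140:265,195:375,::-1],(400,278),interpolation=2) if 0 else cv2.copyMakeBorder(cv2.resize(d["color"][140:265,195:375,::-1],(400,278),interpolation=2),0,150,0,0,0)]))
E
python3 go.py
```

```text
side
yellow 184 [ 0.4561 -0.0501] 0.0038 z [0.0238 0.0596] handle 24 127.0
red 140 [ 0.4315 -0.2178] 0.0018 z [0.0237 0.0553] handle 0 None
blue 169 [0.4486 0.1485] 0.0011 z [0.0234 0.0538] handle 0 None
green 146 [ 0.5838 -0.303 ] 0.0035 z [0.0236 0.0558] handle 15 13.0
white 306 [ 0.592  -0.1354] 0.0036 z [0.0248 0.0625] handle 17 89.0
top
yellow 48 [ 0.4546 -0.0459] 0.0052 z [0.0254 0.0637] handle 8 134.0
red 69 [ 0.4299 -0.2215] 0.0038 z [0.0257 0.0602] handle 10 -103.0
blue 55 [0.4489 0.145 ] 0.0035 z [0.0242 0.0598] handle 7 -39.0
green 83 [ 0.5824 -0.3037] 0.0032 z [0.0236 0.0629] handle 11 11.0
white 151 [ 0.5883 -0.1355] 0.0042 z [0.0241 0.065 ] handle 13 88.0
at [ 0.4785 -0.4267  0.211 ] phi 87.4 t 34.48 q [ 1.22  0.48 -0.79  1.39  0.34  1.41  0.39] F [-0.7  0.6 -0.6] w 1.001 g 0.0
```

View pics/b1.png

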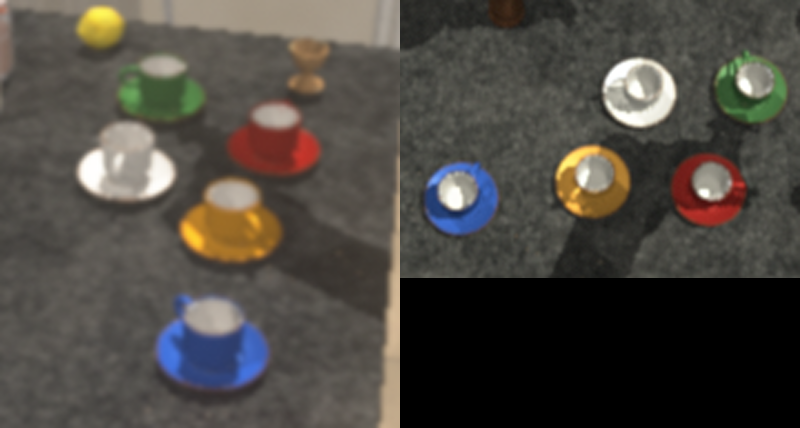

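All five cups stand upright and centred on their saucers. In the side crop, cup and saucer centres agree within about 2 px: green 163/161, white 127/126, red 276/274, yellow 233/231, blue 213/213.

```bash
python3 -c "
from workcell import *
print(hand_in())"
```

```text
the job is handed in; nothing more can be done
None
```

All five cups were placed upright on the saucers of their own colours, and the job was handed in at about 34.5 s of the 112 s; no verdict came back, but the last pictures showed every cup centred in its well.

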